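# Turn the sample row round for reading

## Robot

A 6-joint arm with a two-finger parallel gripper is mounted at the origin on the work surface. World frame = base frame: x ahead of the robot, y to its left, z up, the work surface at z = 0. Lengths are in mm, angles in rad, forces in N, time in s.
With the tool pointing down it reaches from about 325 to 775 mm from the base axis. Payload 5.5 kg.
Tool frame: the origin (TCP) lies between the finger pads; the fingertips stand 17 mm ahead of it and the grasp point (between the pads) lies 2 mm behind it (env.finger_overhang is the distance from the TCP to the fingertips, in mm); z points along the fingers, y is the direction in which the jaws open and shut (so a half turn about z gives the same grasp; the last joint's range is limited). The gripper opens to 85 mm and grips with 20 to 120 N. Pads are 22 mm wide; open, the fingers measure 114 mm over their backs; the gripper's body (76 mm by 85 mm) begins 54 mm behind the grasp point. The pads swing forward as they close: fully open they stand 13 mm farther back than shut.
Start: joints at [-1.319, 0.091, 1.231, -0, 1.82, -0.057], TCP at [182.349, -571.634, 221.075] pointing down, gripper open.
Joint ranges: [-2.87, 2.87], [-0.86, 2.18], [0.17, 2.46], [-1.51, 4.65], [0.06, 2.69], [-2.65, 2.65]. Speed limits (rad/s): [2.57, 2.57, 3.01, 3.14, 3.14, 3.14].

## Interface

Orientations are given as a unit quaternion [x, y, z, w].
In Python, from workcell import env gives the robot as it stands. The module is installed in compiled form; this text tells all that it offers.
- The arm moves only by the tool play_rows, never from a script. Its argument "plan" is a list of rows, each an object of numbers: "x", "y", "z": the shift along the world's x, y, z in mm; "turn": the turn about the world's z in degrees; "claw": the gripper's target within -1 to 1 (shut at 1, half-way at 0, fully open at -1). In form: [{"x": .., "y": .., "z": .., "turn": .., "claw": ..}, ...]. A call has 1 to 12 rows; each row shifts and turns the pose as measured when the row begins; what a row does not reach is not made up. A row lasts 1/10 s, in which the tool goes at most 50 mm and 8.59 degrees, less where a joint would pass 70% of its speed; a pose out of reach is approached as far as the arm can. A call with a gripper value outside its range is refused whole. The fingers move at their own pace and stop on an object; "newtons" is the grip in N (left out, the last holds). Time passes only in rows, so rows that do not move let the fingers close. It gives the time, the measured TCP pose, the force and the opening at its end, in the units of the state.
- env.state(): the state, without advancing time (a new reading comes with each control period).
- env.grab_frame(name): name is "side" or "top"; returns the picture (400x640x3 uint8, blue, green, red); there is no depth.
- env.get_calibration(name): a dict with "intrinsics" (3x3 intrinsics, pixels), "pose" (4x4, takes a point from camera to world coordinates). Camera axes: x right, y up, looking along -z (the intrinsics and any distortion apply to the point x, -y, -z); pixel columns grow to the right and rows downward; lengths in mm; the calibration is good to about 2 mm. A picture is of the moment at which its call begins. get_calibration takes no time and is no camera call.
- env.job_done(): hands the job in, once; it reports no verdict.
The state is a dict: "time_s": time; "joint_positions": joint angles; "qvel": joint speeds; "joint_efforts": joint torques, N m; "tool_pos": TCP position; "tcp_rot": TCP orientation; "wrist_force": force on the tool from outside, world axes, zero at the start; "moment": the same for the moment, N m; "gripper_width": finger opening in mm.
Only numpy, scipy, OpenCV 4.12 (cv2) and the standard library are available. Lean on these libraries where they do the work, as an engineer would, in place of code of your own. Each camera call takes 0.05 s, during which the arm holds its last target.

## Task

Move the four capped sample vials one by one from the blue carrying rack to the empty white reading rack, in reverse order as counted from the racks' handles: the vial next to the carrying rack's handle goes to the place farthest from the reading rack's handle, the next one to the place before that, and so on, so that the vial farthest from the carrying rack's handle ends next to the reading rack's handle. Keep the vials upright, lower each one into its pocket before letting it go, and leave all four standing on the pocket floors.

Things in the scene. Friction and masses are not known exactly. Their poses are not given: they have to be found in the camera images.
- vial_squat: Loose capped glass vial with paper label, about 40 g: squat vial, 30 mm diameter all the way up, 60 mm tall in all; its black cap, 30 mm across, is the top 14 mm. The widest cap of the four. Round, so its turn about z does not matter. Origin: centre of its underside; z up through the cap. At the start it stands in block_squat, not always central.
- vial_plain: Loose capped glass vial with paper label, about 40 g: medium vial, straight body 26 mm in diameter up to 54 mm, then a black cap 23 mm across; 68 mm tall in all. Round, so its turn about z does not matter. Origin: centre of its underside; z up through the cap. At the start it stands in block_plain, not always central.
- vial_neck: Loose capped glass vial with paper label, about 40 g: necked bottle, body 28 mm in diameter up to 50 mm, sloping in to a 14 mm neck with a small black cap 16 mm across; 76 mm tall in all. The smallest cap of the four. Round, so its turn about z does not matter. Origin: centre of its underside; z up through the cap. At the start it stands in block_neck, not always central.
- vial_tall: Loose capped glass vial with paper label, about 40 g: slim tall vial, 22 mm in diameter all the way up, 84 mm tall in all; its black cap, 22 mm across, is the top 16 mm. The tallest of the four. Round, so its turn about z does not matter. Origin: centre of its underside; z up through the cap. At the start it stands in block_tall, not always central.
- block_squat: Fixed grey block on the carrying rack, the one where vial_squat stands at the start (the four alike blocks swap places). Open square 56 x 56 x 20 mm, pocket 46 x 46 mm. Origin: centre of its underside, 3 mm above the table; pocket floor 8 mm, rim 23 mm above the table. It stays when the vial is taken.
- block_plain: Fixed grey block on the carrying rack, the one where vial_plain stands at the start (the four alike blocks swap places). Open square 56 x 56 x 20 mm, pocket 46 x 46 mm. Origin: centre of its underside, 3 mm above the table; pocket floor 8 mm, rim 23 mm above the table. It stays when the vial is taken.
- block_neck: Fixed grey block on the carrying rack, the one where vial_neck stands at the start (the four alike blocks swap places). Open square 56 x 56 x 20 mm, pocket 46 x 46 mm. Origin: centre of its underside, 3 mm above the table; pocket floor 8 mm, rim 23 mm above the table. It stays when the vial is taken.
- block_tall: Fixed grey block on the carrying rack, the one where vial_tall stands at the start (the four alike blocks swap places). Open square 56 x 56 x 20 mm, pocket 46 x 46 mm. Origin: centre of its underside, 3 mm above the table; pocket floor 8 mm, rim 23 mm above the table. It stays when the vial is taken.
- carry_rack: Carrying rack, fixed: flat blue plate, 66 x 276 x 3 mm, bearing the four grey blocks, one per place. Origin: on the table, mid-row. y runs along the row to the handle, x across it; places at x = 0, y = +90 (by the handle), +30, -30, -90 mm. Handle: upright loop at y = +134 mm, 52 mm across, 14 thick, 54 high. Lies at any turn, left or right.
- read_rack: Reading rack, fixed, white, empty: 66 x 276 mm, four open square pockets 46 x 46 mm inside, walls 5 mm; floors 8 mm, rims 23 mm above the table. Origin: on the table, mid-row. y runs along the row to the handle, x across it; places at x = 0, y = +90 (by the handle), +30, -30, -90 mm. Handle: upright loop at y = +134 mm, 52 mm across, 14 thick, 54 high. Lies at any turn, left or right.
Not all that is in view belongs to the job. Leave any purple look-alike of the vial_plain alone. Leave any red look-alike of the block_squat alone.

How it is judged:
By the outcome, as a careful person would: the job done as asked, in the order asked, and still so for the second after the job is handed in, with the robot touching nothing.
It also fails if it takes over 104 s, if anything falls off the work surface, if the arm or the gripper's body presses on something with over 40 N, if the wrist force passes 120 N, or if a joint passes its speed limit or range.

## Working session

There is one attempt and no reset: what is moved stays moved. The work goes in short steps, Python scripts to look and compute and a tool call to move; the robot and the scene stay as the last step left them, time stands still between calls to the robot, and variables do not carry over. Pictures are saved under pics/ and viewed, and the job is handed in when it is done.

Besides the shell and the picture viewer there is one more tool, called after "Call:" in YAML: its name, and indented under it one key for each argument. play_rows: Moves the arm, as the interface text tells. Its arguments: {"type":"object","properties":{"plan":{"type":"array","items":{"type":"object","properties":{"x":{"type":"number"},"y":{"type":"number"},"z":{"type":"number"},"turn":{"type":"number"},"claw":{"type":"number"}}}},"newtons":{"type":"number"}},"required":["plan"]}

```bash
mkdir -p pics; python3 - <<'E'
from workcell import env
import cv2
for n in("top","side"):
    cv2.imwrite(f"pics/{n}0.png",env.grab_frame(n)); c=env.get_calibration(n); print(n,c)
print(env.state())
E
```

```text
top {'intrinsics': array([[519.29465614,   0.        , 327.07759352],
       [  0.        , 519.29465614, 201.62059777],
       [  0.        ,   0.        ,   1.        ]]), 'pose': array([[-2.29118392e-02,  9.96593890e-01, -7.92190972e-02,
         4.10167785e+02],
       [-9.99317539e-01, -2.51267159e-02, -2.70759054e-02,
        -3.33574367e+01],
       [-2.89741977e-02,  7.85446744e-02,  9.96489453e-01,
         1.05910364e+03],
       [ 0.00000000e+00,  0.00000000e+00,  0.00000000e+00,
         1.00000000e+00]])}
side {'intrinsics': array([[429.82595969,   0.        , 320.49102955],
       [  0.        , 429.82595969, 198.92617633],
       [  0.        ,   0.        ,   1.        ]]), 'pose': array([[ 9.91871520e-01,  6.52423823e-02, -1.09244310e-01,
         4.29598255e+02],
       [-1.26500831e-01,  5.98220026e-01, -7.91283982e-01,
        -7.39733566e+02],
       [ 1.37268817e-02,  7.98671542e-01,  6.01610622e-01,
         6.01438397e+02],
       [ 0.00000000e+00,  0.00000000e+00,  0.00000000e+00,
         1.00000000e+00]])}
{'time_s': 0.1, 'joint_positions': array([-1.31869219e+00,  9.18045260e-02,  1.23176009e+00, -2.05222516e-06,
        1.81979880e+00, -5.66878601e-02]), 'qvel': array([ 2.98444620e-05, -2.18998470e-03, -2.59606319e-03,  8.99365891e-05,
        4.63006331e-04, -1.74131500e-04]), 'joint_efforts': array([ 3.49205824e-03, -4.60219431e+01, -4.19216716e+01,  7.99127429e-05,
        1.06860639e-02, -3.13682119e-05]), 'tool_pos': array([ 182.2826508 , -571.36033862,  220.05444298]), 'tcp_rot': array([ 9.88104248e-01,  1.53783000e-01, -8.73613441e-05, -8.81061563e-04]), 'wrist_force': array([-0.44111798,  0.24735814,  0.52716241]), 'moment': array([ 0.01812981, -0.0132153 , -0.03325115]), 'gripper_width': 85.33053737868767}
```

View pics/top0.png

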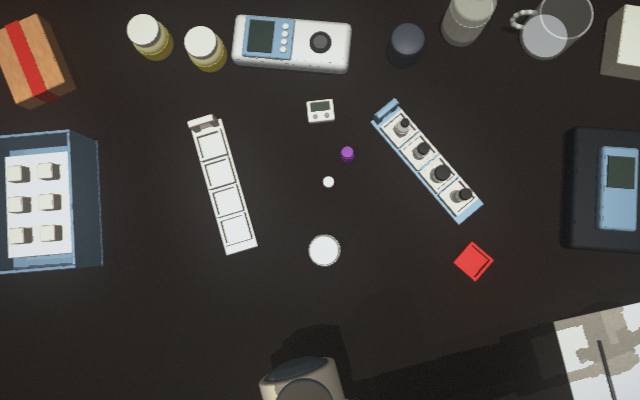

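View pics/side0.png

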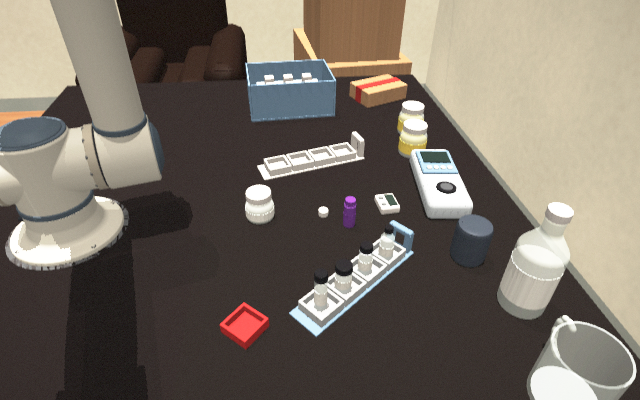

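```bash
python3 - <<'E'
import cv2
t=cv2.imread("pics/top0.png");s=cv2.imread("pics/side0.png")
cv2.imwrite("pics/c1.png",cv2.resize(t[90:230,360:490],None,fx=4.2,fy=4.2,interpolation=cv2.INTER_CUBIC))
cv2.imwrite("pics/c2.png",cv2.resize(t[110:260,180:265],None,fx=4,fy=4,interpolation=cv2.INTER_CUBIC))
cv2.imwrite("pics/c3.png",cv2.resize(s[215:335,285:420],None,fx=5,fy=5,interpolation=cv2.INTER_CUBIC))
E
```

```text
(no output)
```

View pics/c1.png

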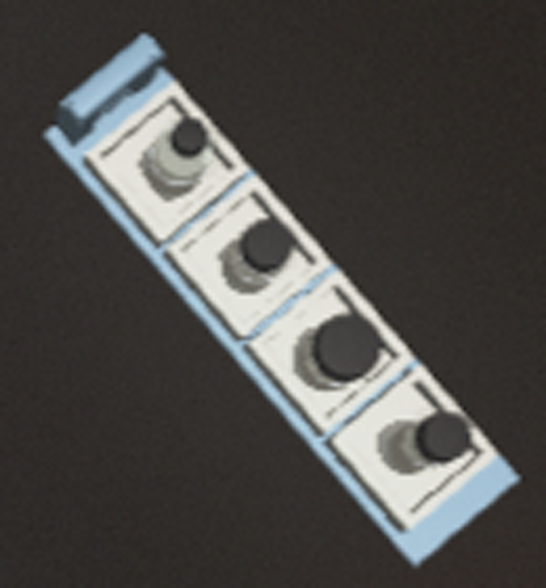

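View pics/c2.png

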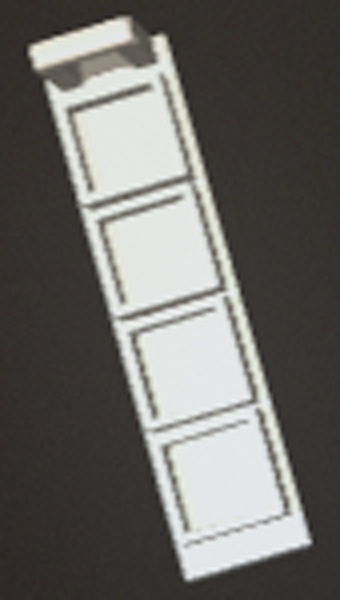

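View pics/c3.png

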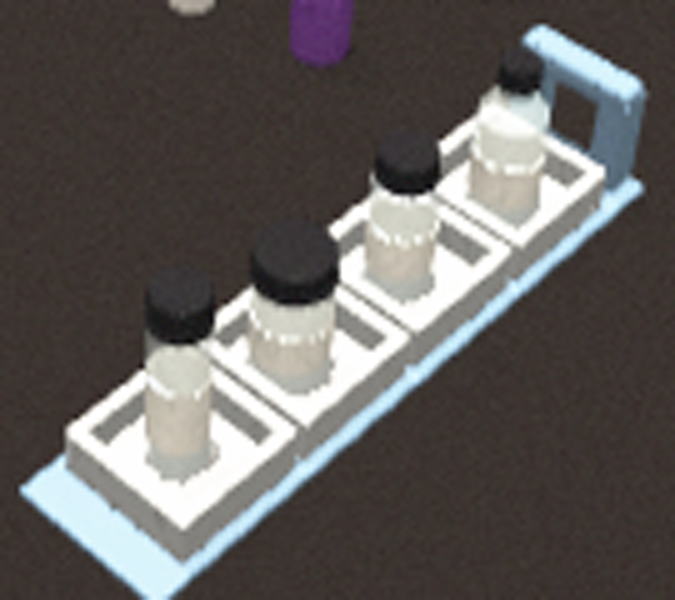

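```bash
cat > h.py <<'E'
import numpy as np,cv2
from workcell import env
C={n:env.get_calibration(n) for n in("top","side")}
def proj(n,P):
    c=C[n];P=np.atleast_2d(P).astype(float);R=c["pose"][:3,:3];t=c["pose"][:3,3]
    q=(P-t)@R; u=q[:,0]/-q[:,2]; v=-q[:,1]/-q[:,2]; K=c["intrinsics"]
    return np.c_[u*K[0,0]+K[0,2],v*K[1,1]+K[1,2]]
def unp(n,uv,z):
    c=C[n];K=c["intrinsics"];R=c["pose"][:3,:3];t=c["pose"][:3,3]
    d=R@np.array([(uv[0]-K[0,2])/K[0,0],-(uv[1]-K[1,2])/K[1,1],-1]); return (t+d*(z-t[2])/d[2])
def rk(p,pts):  # p: x,y,ang of rack +y direction
    c,s=np.cos(p[2]),np.sin(p[2]); Y=np.array([c,s]);X=np.array([s,-c])
    pts=np.atleast_2d(pts).astype(float)
    return np.c_[np.array(p[:2])+pts[:,:1]*X+pts[:,1:2]*Y,pts[:,2]]
E
python3 - <<'E'
from h import *
from scipy.optimize import least_squares as ls
f=lambda a,o,s:(np.array(a)+.5)/s-.5+np.array(o)
# corners (x,y,z) rack <-> crop pixel
T1=dict(carry=([(-33,-138,3),(33,-138,3),(-33,138,3)],None))
def fit(obs,p0):
    def r(p):
        return np.concatenate([(proj(n,rk(p,P))-uv).ravel() for n,P,uv in obs])
    s=ls(r,p0);return s.x,s.fun
o1=(360,90)
carry=[("top",(33,-138,3),f((518,478),o1,4.2)),("top",(-33,-138,3),f((418,566),o1,4.2)),("top",(-33,138,3),f((45,130),o1,4.2)),
("side",(33,-138,3),f((155,600),(285,215),5)),("side",(-33,-138,3),f((22,490),(285,215),5)),("side",(33,138,3),f((643,187),(285,215),5))]
o2=(180,110)
read=[("top",(33,-138,3),f((311,545),o2,4)),("top",(-33,-138,3),f((186,580),o2,4)),("top",(33,138,3),f((165,36),o2,4))]
# which side image is rack x? try both chirality via distance
for nm,o in(("carry",carry),("read",read)):
    for n,P,uv in o: print(nm,n,P,unp(n,uv,P[2]).round(1))
pc=None
for sgn in(1,-1):
  for nm,o in(("carry",carry),("read",read)):
    for a in(0,.7,-.4):
      oo=[(n,(P[0]*(sgn if n=="top" else 1),P[1],P[2]),uv) for n,P,uv in o]
      oo=[x for x in oo if x[0]=="top"]
      x,fu=fit(oo,(500,0,a)); print(sgn,nm,x.round(3),np.abs(fu).max().round(2))
caps=dict(neck=((189,136),84),plain=((266,246),76),squat=((347,348),68),tall=((443,437),92))
for k,(a,z) in caps.items(): print(k,unp("top",f(a,o1,4.2),z).round(1))
for k,a,z in (("neck",(520,62),84),("plain",(406,150),76),("squat",(294,245),68),("tall",(180,285),92)):
    print(k,unp("side",f(a,(285,215),5),z).round(1))
E
```

```text
carry top (33, -138, 3) [ 482.5 -319.9    3. ]
carry top (-33, -138, 3) [ 441.3 -270.3    3. ]
carry top (-33, 138, 3) [659.4 -97.7   3. ]
carry side (33, -138, 3) [ 483.8 -316.5    3. ]
carry side (-33, -138, 3) [ 443.8 -267.4    3. ]
carry side (33, 138, 3) [ 700.1 -147.4    3. ]
read top (33, -138, 3) [407.4 139.3   3. ]
read top (-33, -138, 3) [391.1 203.4   3. ]
read top (33, 138, 3) [672.8 212.2   3. ]
1 carry [ 570.667 -209.462    0.667] 0.67
1 carry [ 570.667 -209.462    0.667] 0.67
1 carry [ 570.667 -209.462    0.667] 0.67
1 read [5.31912e+02 2.07705e+02 2.67000e-01] 0.49
1 read [5.31912e+02 2.07705e+02 2.67000e-01] 0.49
1 read [5.31912e+02 2.07705e+02 2.67000e-01] 0.49
-1 carry [ 547.215 -186.132    0.915] 24.19
-1 carry [ 547.215 -186.132    0.915] 24.19
-1 carry [ 547.215 -186.132    0.915] 24.19
-1 read [5.36734e+02 1.74850e+02 1.80000e-02] 32.25
-1 read [5.36734e+02 1.74850e+02 1.80000e-02] 32.25
-1 read [5.36734e+02 1.74850e+02 1.80000e-02] 32.25
neck [ 635.6 -157.6   84. ]
plain [ 585.8 -191.7   76. ]
squat [ 539.3 -227.9   68. ]
tall [ 495.4 -263.7   92. ]
neck [ 637.8 -158.3   84. ]
plain [ 588.3 -191.8   76. ]
squat [ 542.3 -225.9   68. ]
tall [ 497.7 -262.5   92. ]
```

```bash
python3 - <<'E'
from h import *
P={'carry':(571.5,-208.5,.667),'read':(532,207.7,.267)}
for n in("top","side"):
    im=cv2.imread(f"pics/{n}0.png");im=cv2.resize(im,None,fx=5,fy=5,interpolation=cv2.INTER_CUBIC)
    for k,p in P.items():
        L=[[(-33,-138,3),(33,-138,3),(33,138,3),(-33,138,3)]]
        for y in(-90,-30,30,90): L.append([(a*23,y+b*23,23) for a,b in((-1,-1),(1,-1),(1,1),(-1,1))])
        q0=None
        for l in L:
            q=((proj(n,rk(p,l))+.5)*5-.5).round().astype(int)
            cv2.polylines(im,[q],True,(0,0,255),1); q0=q if q0 is None else q0
        a=q0.min(0)-40;b=q0.max(0)+40; c=im[max(a[1],0):b[1],max(a[0],0):b[0]]
        s=min(800/c.shape[1],600/c.shape[0],1); print(c.shape)
        cv2.imwrite(f"pics/o_{n}_{k}.png",cv2.resize(c,None,fx=s,fy=s,interpolation=cv2.INTER_AREA))
for y in(90,30,-30,-90): print(y,rk(P['carry'],(0,y,8)).round(1),rk(P['read'],(0,y,8)).round(1))
E
```

```text
(697, 643, 3)
(764, 414, 3)
(578, 706, 3)
(247, 619, 3)
90 [[ 642.2 -152.8    8. ]] [[618.8 231.4   8. ]]
30 [[ 595.1 -189.9    8. ]] [[560.9 215.6   8. ]]
-30 [[ 547.9 -227.1    8. ]] [[503.1 199.8   8. ]]
-90 [[ 500.8 -264.2    8. ]] [[445.2 184.    8. ]]
```

View pics/o_top_read.png

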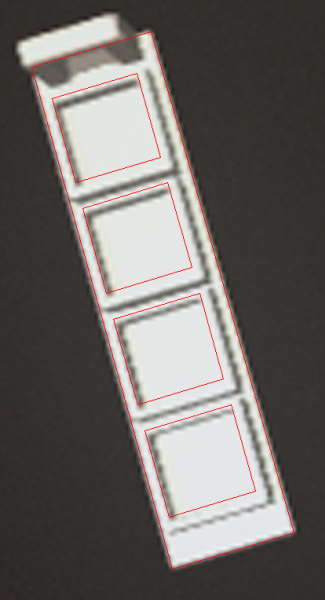

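View pics/o_side_read.png

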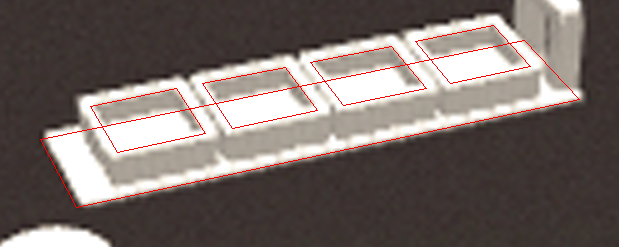

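View pics/o_top_carry.png

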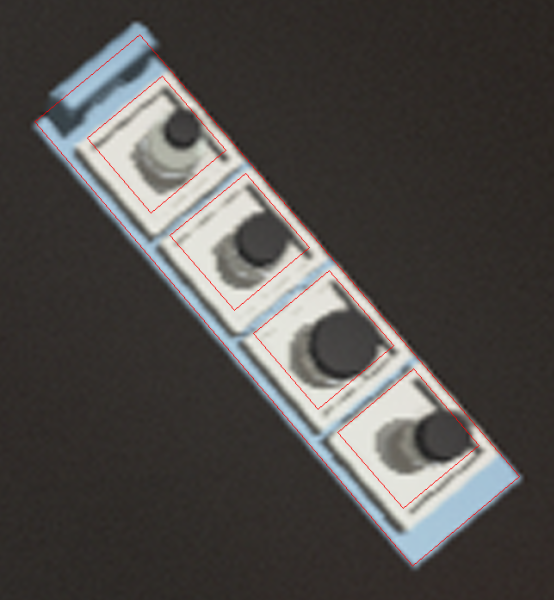

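Call:
play_rows:
  plan:
    - {"x":30,"y":27,"z":0,"turn":5,"claw":-1}
    - {"x":36,"y":33,"z":-5,"turn":5}
    - {"x":36,"y":33,"z":-5,"turn":5}
    - {"x":36,"y":33,"z":-5,"turn":5}
    - {"x":36,"y":33,"z":-5}
    - {"x":36,"y":33,"z":-5}
    - {"x":36,"y":33,"z":-5}
    - {"x":36,"y":33,"z":-5}
    - {"x":36,"y":33,"z":-5}
    - {"x":36,"y":33,"z":-5}
    - {"x":30,"y":27,"z":-5}
    - {"x":0,"y":0}
  newtons: 30

```text
invalid input
```

Call:
play_rows:
  plan:
    - {"x":30,"y":27,"z":0,"turn":5,"claw":-1}
    - {"x":36,"y":33,"z":-5,"turn":5,"claw":-1}
    - {"x":36,"y":33,"z":-5,"turn":5,"claw":-1}
    - {"x":36,"y":33,"z":-5,"turn":5,"claw":-1}
    - {"x":36,"y":33,"z":-5,"turn":0,"claw":-1}
    - {"x":36,"y":33,"z":-5,"turn":0,"claw":-1}
    - {"x":36,"y":33,"z":-5,"turn":0,"claw":-1}
    - {"x":36,"y":33,"z":-5,"turn":0,"claw":-1}
    - {"x":36,"y":33,"z":-5,"turn":0,"claw":-1}
    - {"x":36,"y":33,"z":-5,"turn":0,"claw":-1}
    - {"x":30,"y":27,"z":-5,"turn":0,"claw":-1}
    - {"x":0,"y":0,"z":0,"turn":0,"claw":-1}
  newtons: 30

```text
time_s: 1.3
tool_pos: [569.8, -206.7, 159.9]
tcp_rot: [0.945, 0.327, -0.003, -0.006]
wrist_force: [-1.1, -0.1, 0.3]
gripper_width: 85.1
```

Call:
play_rows:
  plan:
    - {"x":30,"y":22,"z":0,"turn":0,"claw":-1}
    - {"x":25,"y":18,"z":0,"turn":0,"claw":-1}
    - {"x":10,"y":7,"z":0,"turn":0,"claw":-1}
    - {"x":0,"y":0,"z":0,"turn":0,"claw":-1}
    - {"x":0,"y":0,"z":0,"turn":0,"claw":-1}

```text
time_s: 1.8
tool_pos: [634.7, -158.6, 156.4]
tcp_rot: [0.945, 0.328, -0.007, -0.007]
wrist_force: [-0.9, 0.3, -0.2]
gripper_width: 85.4
```

Call:
play_rows:
  plan:
    - {"x":1,"y":0,"z":-25,"turn":0,"claw":-1}
    - {"x":1,"y":0,"z":-30,"turn":0,"claw":-1}
    - {"x":0,"y":0,"z":-25,"turn":0,"claw":-1}
    - {"x":0,"y":0,"z":-15,"turn":0,"claw":-1}
    - {"x":0,"y":0,"z":-5,"turn":0,"claw":-1}
    - {"x":0,"y":0,"z":1,"turn":0,"claw":-1}

```text
time_s: 2.4
tool_pos: [632.1, -166.2, 58.1]
tcp_rot: [0.946, 0.324, -0.006, -0.005]
wrist_force: [-0.3, 0.2, -0.3]
gripper_width: 85.4
```

Call:
play_rows:
  plan:
    - {"x":4,"y":7,"z":0,"turn":0,"claw":-1}
    - {"x":0,"y":0,"z":0,"turn":0,"claw":-1}

```text
time_s: 2.6
tool_pos: [637.2, -159.7, 61.0]
tcp_rot: [0.946, 0.323, -0.004, -0.004]
wrist_force: [0.2, 0.2, 0.5]
gripper_width: 85.5
```

```bash
python3 - <<'E'
from h import *
im=env.grab_frame("side");print(env.state()["tool_pos"],env.state()["qvel"].round(3))
cv2.imwrite("pics/s1.png",cv2.resize(im[120:340,280:460],None,fx=2.7,fy=2.7,interpolation=cv2.INTER_CUBIC))
E
```

```text
[ 637.21714876 -160.20179422   61.40928891] [-0.005 -0.002  0.001 -0.006 -0.004 -0.004]
```

View pics/s1.png

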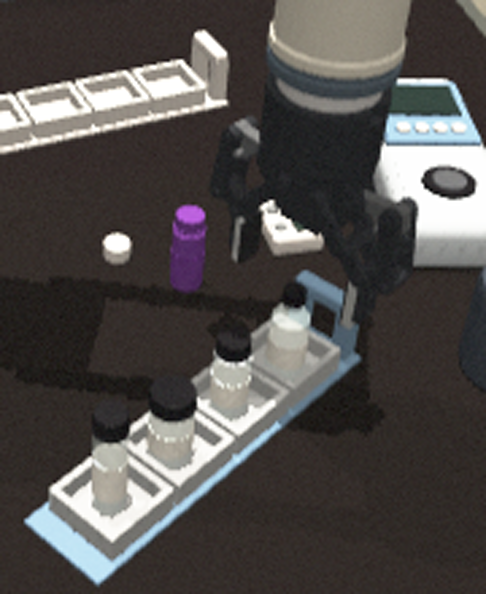

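Call:
play_rows:
  plan:
    - {"x":0,"y":2,"z":-8,"turn":0,"claw":-1}
    - {"x":0,"y":2,"z":-6,"turn":0,"claw":-1}
    - {"x":0,"y":0,"z":0,"turn":0,"claw":-1}

```text
time_s: 2.95
tool_pos: [638.5, -155.7, 48.5]
tcp_rot: [0.946, 0.323, -0.003, -0.002]
wrist_force: [-0.1, 0.1, -0.5]
gripper_width: 85.4
```

Call:
play_rows:
  plan:
    - {"x":-1.5,"y":-1.5,"z":-1,"turn":0,"claw":-0.3}
    - {"x":0,"y":0,"z":0,"turn":0,"claw":0.2}
    - {"x":0,"y":0,"z":0,"turn":0,"claw":0.6}
    - {"x":0,"y":0,"z":0,"turn":0,"claw":1}
    - {"x":0,"y":0,"z":0,"turn":0,"claw":1}
    - {"x":0,"y":0,"z":0,"turn":0,"claw":1}

```text
time_s: 3.55
tool_pos: [636.7, -157.5, 47.3]
tcp_rot: [0.946, 0.323, -0.003, -0.002]
wrist_force: [0.2, 0.7, -0.6]
gripper_width: 23.8
```

Call:
play_rows:
  plan:
    - {"x":0,"y":0,"z":0,"turn":0,"claw":1}

```text
time_s: 3.65
tool_pos: [636.7, -157.5, 47.3]
tcp_rot: [0.946, 0.323, -0.003, -0.002]
wrist_force: [-0.5, -1.0, 0.5]
gripper_width: 23.7
```

```bash
python3 - <<'E'
from h import *
im=env.grab_frame("side");print(env.state()["tool_pos"],env.state()["gripper_width"])
cv2.imwrite("pics/s2.png",cv2.resize(im[200:300,330:430],None,fx=5.5,fy=5.5,interpolation=cv2.INTER_CUBIC))
E
```

```text
[ 636.70989228 -157.46306511   47.24122343] 24.09839617796175
```

View pics/s2.png

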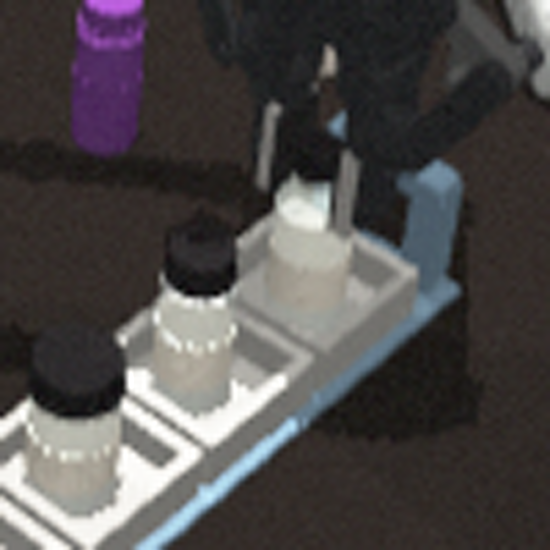

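```bash
python3 - <<'E'
from h import *
c=np.array([636.7,-157.5]);X=np.array([.618,-.786])
for o in(-15,15):
  for z in(30,35,40,45,50,58):
    p=np.r_[c+o*X,z]; print(o,z,((proj("side",p)[0]-[330,200]+.5)*5.5).round())
for z in (8,58,84): print(z,((proj("side",np.r_[c,z])[0]-[330,200]+.5)*5.5).round())
E
```

```text
-15 30 [271. 246.]
-15 35 [272. 236.]
-15 40 [274. 225.]
-15 45 [275. 215.]
-15 50 [276. 204.]
-15 58 [279. 187.]
15 30 [339. 289.]
15 35 [341. 278.]
15 40 [342. 267.]
15 45 [344. 257.]
15 50 [346. 246.]
15 58 [348. 229.]
8 [298. 312.]
58 [313. 208.]
84 [321. 150.]
```

```bash
python3 - <<'E'
from h import *
print(env.finger_overhang)
c=np.array([637.2,-160]);X=np.array([.618,-.786])
for o in(-43,43):
  for z in(44,57,65,75,85,95):
    p=np.r_[c+o*X,z]; print(o,z,((proj("side",p)[0]-[280,120]+.5)*2.7).round())
E
```

```text
17.0
-43 44 [241. 306.]
-43 57 [242. 292.]
-43 65 [243. 284.]
-43 75 [244. 273.]
-43 85 [246. 262.]
-43 95 [247. 251.]
43 44 [338. 366.]
43 57 [341. 352.]
43 65 [342. 343.]
43 75 [344. 332.]
43 85 [347. 321.]
43 95 [349. 310.]
```

```bash
python3 - <<'E'
from h import *
c=np.array([637.2,-160]);
for z in(61,100,117,130,145,160,180,200,220):
    print(z,((proj("side",np.r_[c,z])[0]-[280,120]+.5)*2.7).round())
im=env.grab_frame("side")
cv2.imwrite("pics/s3.png",cv2.resize(im[130:290,310:430],None,fx=4,fy=3.7,interpolation=cv2.INTER_CUBIC))
t=env.grab_frame("top")
cv2.imwrite("pics/t3.png",cv2.resize(t[50:230,330:510],None,fx=3.3,fy=3.3,interpolation=cv2.INTER_CUBIC))
E
```

```text
61 [291. 317.]
100 [297. 274.]
117 [300. 254.]
130 [302. 239.]
145 [305. 221.]
160 [307. 202.]
180 [311. 177.]
200 [315. 151.]
220 [319. 124.]
```

View pics/s3.png

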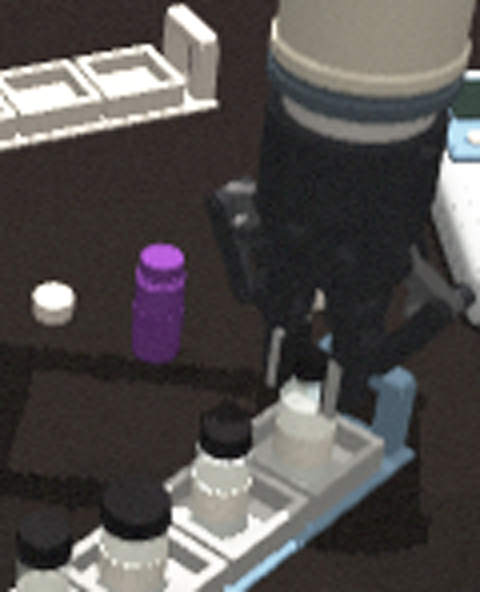

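View pics/t3.png

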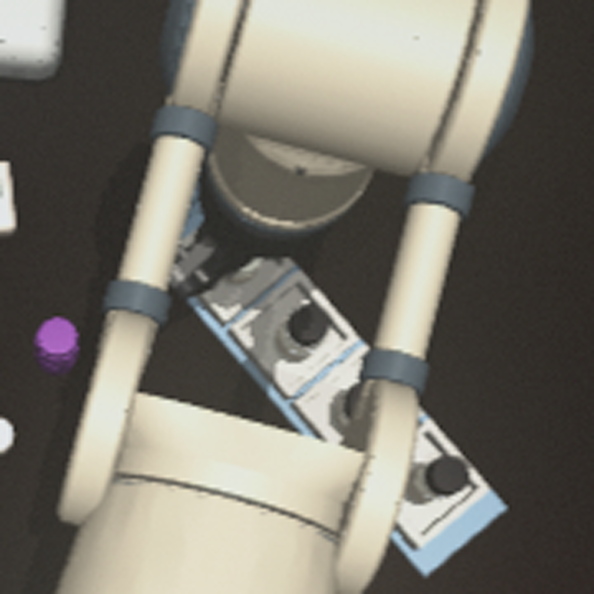

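Call:
play_rows:
  plan:
    - {"x":0,"y":0,"z":1,"turn":0,"claw":0}
    - {"x":0,"y":0,"z":0,"turn":0,"claw":-0.5}
    - {"x":0,"y":0,"z":0,"turn":0,"claw":-1}
    - {"x":0,"y":0,"z":0,"turn":0,"claw":-1}
    - {"x":0,"y":0,"z":-6,"turn":0,"claw":-1}
    - {"x":0,"y":0.5,"z":-8,"turn":0,"claw":-1}
    - {"x":0,"y":0.5,"z":-6,"turn":0,"claw":-1}
    - {"x":0,"y":0,"z":-2,"turn":0,"claw":-1}
    - {"x":0,"y":0,"z":0,"turn":0,"claw":-1}

```text
time_s: 4.7
tool_pos: [636.2, -156.2, 23.5]
tcp_rot: [0.946, 0.324, -0.003, -0.002]
wrist_force: [-0.1, -0.8, -0.4]
gripper_width: 86.0
```

```bash
python3 - <<'E'
from h import *
im=env.grab_frame("side");print(env.state()["tool_pos"],env.state()["gripper_width"])
cv2.imwrite("pics/s4.png",cv2.resize(im[170:320,310:430],None,fx=4,fy=4,interpolation=cv2.INTER_CUBIC))
E
```

```text
[ 636.27146385 -156.14010442   23.66867917] 85.43555374043386
```

View pics/s4.png

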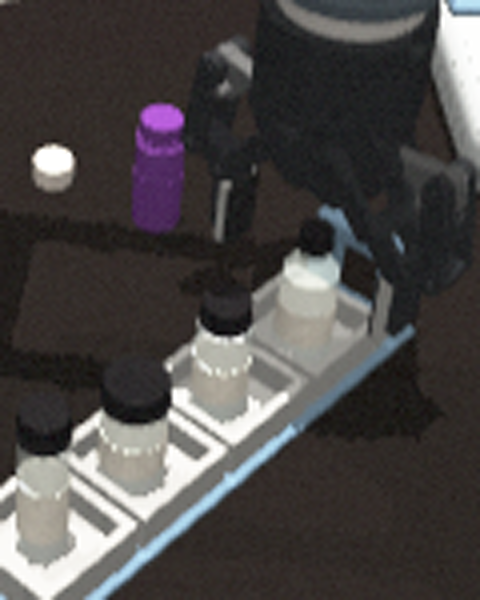

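Call:
play_rows:
  plan:
    - {"x":0,"y":-0.5,"z":-3,"turn":0,"claw":-0.3}
    - {"x":0,"y":0,"z":0,"turn":0,"claw":0.2}
    - {"x":0,"y":0,"z":0,"turn":0,"claw":0.6}
    - {"x":0,"y":0,"z":0,"turn":0,"claw":1}
    - {"x":0,"y":0,"z":0,"turn":0,"claw":1}
    - {"x":0,"y":0,"z":0,"turn":0,"claw":1}

```text
time_s: 5.35
tool_pos: [636.9, -157.0, 21.5]
tcp_rot: [0.946, 0.323, -0.002, -0.002]
wrist_force: [0.1, -0.9, -0.8]
gripper_width: 26.7
```

```bash
python3 - <<'E'
from h import *
im=env.grab_frame("side");print(env.state()["tool_pos"],env.state()["gripper_width"])
cv2.imwrite("pics/s5.png",cv2.resize(im[170:320,310:430],None,fx=4,fy=4,interpolation=cv2.INTER_CUBIC))
E
```

```text
[ 636.88504667 -156.94489821   21.53121057] 26.584908661695987
```

View pics/s5.png

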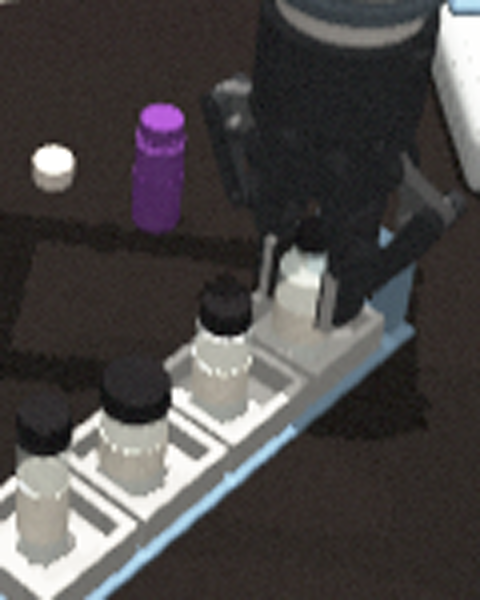

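Call:
play_rows:
  plan:
    - {"x":0,"y":0,"z":6,"turn":0,"claw":1}
    - {"x":0,"y":0,"z":12,"turn":0,"claw":1}
    - {"x":0,"y":0,"z":18,"turn":0,"claw":1}
    - {"x":0,"y":0,"z":22,"turn":0,"claw":1}
    - {"x":0,"y":0,"z":22,"turn":0,"claw":1}
    - {"x":0,"y":0,"z":18,"turn":0,"claw":1}
    - {"x":0,"y":0,"z":8,"turn":0,"claw":1}
    - {"x":0,"y":0,"z":1,"turn":0,"claw":1}

```text
time_s: 6.2
tool_pos: [636.4, -156.8, 138.3]
tcp_rot: [0.946, 0.324, -0.001, -0.001]
wrist_force: [-0.1, -0.6, -1.0]
gripper_width: 27.1
```

```bash
python3 - <<'E'
from h import *
im=env.grab_frame("side");print(env.state()["tool_pos"],env.state()["gripper_width"],env.state()["wrist_force"])
cv2.imwrite("pics/s6.png",cv2.resize(im[130:300,300:440],None,fx=3.5,fy=3.5,interpolation=cv2.INTER_CUBIC))
E
```

```text
[ 636.39083094 -156.75470582  137.95684818] 26.786062134874403 [ 0.40942621  0.37746406 -0.57200179]
```

View pics/s6.png

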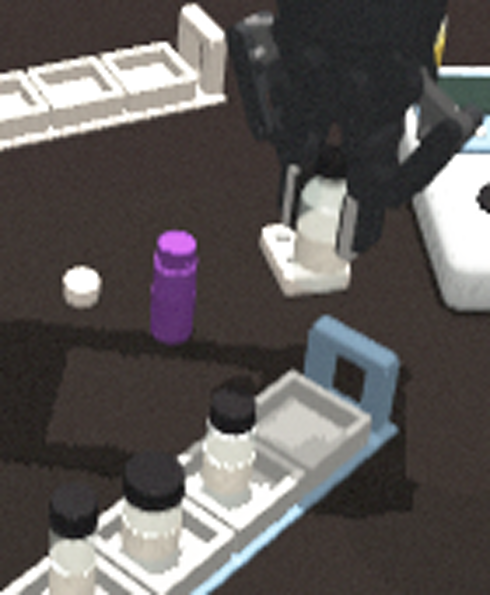

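Call:
play_rows:
  plan:
    - {"x":-8,"y":14,"z":1,"turn":-2,"claw":1}
    - {"x":-14,"y":25,"z":1,"turn":-3,"claw":1}
    - {"x":-18,"y":32,"z":0,"turn":-3,"claw":1}
    - {"x":-18,"y":32,"z":0,"turn":-3,"claw":1}
    - {"x":-18,"y":32,"z":0,"turn":-3,"claw":1}
    - {"x":-18,"y":32,"z":0,"turn":-3,"claw":1}
    - {"x":-18,"y":32,"z":0,"turn":-3,"claw":1}
    - {"x":-18,"y":32,"z":0,"turn":-3,"claw":1}
    - {"x":-18,"y":32,"z":0,"turn":0,"claw":1}
    - {"x":-18,"y":32,"z":0,"turn":0,"claw":1}
    - {"x":-14,"y":25,"z":0,"turn":0,"claw":1}
    - {"x":-6,"y":10,"z":0,"turn":0,"claw":1}

```text
time_s: 7.45
tool_pos: [435.4, 181.7, 123.0]
tcp_rot: [0.993, 0.117, -0.012, -0.004]
wrist_force: [0.3, 0.4, -0.2]
gripper_width: 26.8
```

Call:
play_rows:
  plan:
    - {"x":6,"y":1,"z":0,"turn":1.5,"claw":1}
    - {"x":1,"y":0,"z":0,"turn":0,"claw":1}
    - {"x":0,"y":0,"z":0,"turn":0,"claw":1}

```text
time_s: 7.75
tool_pos: [442.4, 182.4, 121.2]
tcp_rot: [0.991, 0.132, -0.013, -0.003]
wrist_force: [0.4, -0.3, -0.1]
gripper_width: 27.0
```

Call:
play_rows:
  plan:
    - {"x":0,"y":0,"z":-10,"turn":0,"claw":1}
    - {"x":0,"y":0,"z":-18,"turn":0,"claw":1}
    - {"x":0,"y":0,"z":-18,"turn":0,"claw":1}
    - {"x":0,"y":0,"z":-16,"turn":0,"claw":1}
    - {"x":0,"y":0,"z":-8,"turn":0,"claw":1}
    - {"x":0,"y":0,"z":0,"turn":0,"claw":1}

```text
time_s: 8.35
tool_pos: [444.4, 177.1, 45.2]
tcp_rot: [0.992, 0.128, -0.014, -0.002]
wrist_force: [0.3, -0.3, -0.8]
gripper_width: 26.7
```

```bash
cat > look.py <<'E'
from h import *
import sys
n,a,b,c,d,out=sys.argv[1],*map(int,sys.argv[2:6]),sys.argv[6]
im=env.grab_frame(n);s=env.state();print(s["time_s"],s["tool_pos"].round(1),s["tcp_rot"].round(3),s["gripper_width"].round(1),s["wrist_force"].round(1))
im=im[b:d,a:c];k=min(700/im.shape[1],560/im.shape[0])
cv2.imwrite("pics/"+out,cv2.resize(im,None,fx=k,fy=k,interpolation=cv2.INTER_CUBIC))
E
python3 look.py side 230 100 390 220 s7.png
```

```text
Traceback (most recent call last):
  File "look.py", line 4, in <module>
    im=env.grab_frame(n);s=env.state();print(s["time_s"],s["tool_pos"].round(1),s["tcp_rot"].round(3),s["gripper_width"].round(1),s["wrist_force"].round(1))
                                                                                                      ^^^^^^^^^^^^^^^^^^^^^^^^
AttributeError: 'float' object has no attribute 'round'
```

Call:
play_rows:
  plan:
    - {"x":-1,"y":4,"z":0,"turn":0,"claw":1}
    - {"x":0,"y":2,"z":0,"turn":0,"claw":1}
    - {"x":0,"y":0,"z":0,"turn":0,"claw":1}

```text
time_s: 8.7
tool_pos: [445.0, 183.8, 48.1]
tcp_rot: [0.992, 0.127, -0.012, -0.003]
wrist_force: [-0.1, -0.5, -0.3]
gripper_width: 26.9
```

```bash
sed -i 's/s\["gripper_width"\].round(1)/round(s["gripper_width"],1)/' look.py
python3 look.py side 230 100 390 220 s7.png
```

```text
8.75 [445.  183.7  48.2] [ 0.992  0.127 -0.012 -0.003] 26.8 [ 0.1  0.4 -0.3]
```

View pics/s7.png

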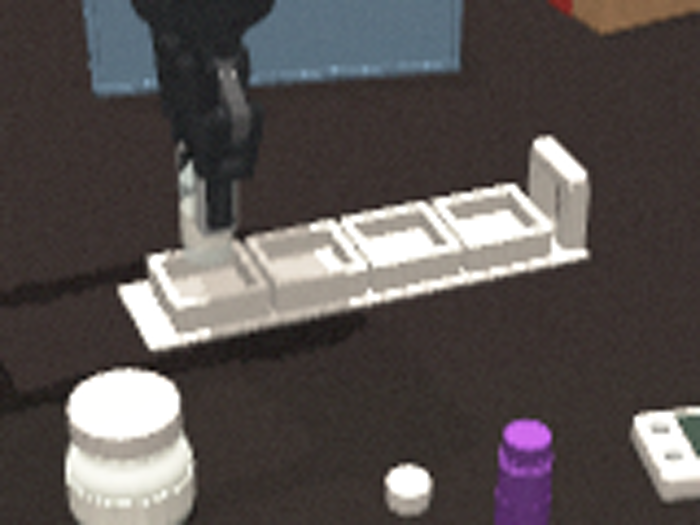

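Call:
play_rows:
  plan:
    - {"x":-1,"y":0.5,"z":-7,"turn":0,"claw":1}
    - {"x":0,"y":0.5,"z":-8,"turn":0,"claw":1}
    - {"x":0,"y":1,"z":-6,"turn":0,"claw":1}
    - {"x":0,"y":0,"z":0,"turn":0,"claw":1}

```text
time_s: 9.15
tool_pos: [444.1, 186.2, 26.0]
tcp_rot: [0.992, 0.128, -0.011, -0.003]
wrist_force: [-0.3, -0.9, -0.3]
gripper_width: 26.8
```

Call:
play_rows:
  plan:
    - {"x":0,"y":-1.5,"z":-3,"turn":0,"claw":1}
    - {"x":0,"y":0,"z":-1.5,"turn":0,"claw":1}
    - {"x":0,"y":0,"z":0,"turn":0,"claw":1}

```text
time_s: 9.45
tool_pos: [444.1, 184.4, 21.4]
tcp_rot: [0.992, 0.128, -0.011, -0.003]
wrist_force: [-0.7, 0.1, -0.2]
gripper_width: 26.8
```

```bash
python3 look.py side 240 120 340 200 s8.png
```

```text
9.5 [444.1 184.4  21.4] [ 0.992  0.128 -0.011 -0.003] 26.6 [0.6 0.  0.3]
```

View pics/s8.png

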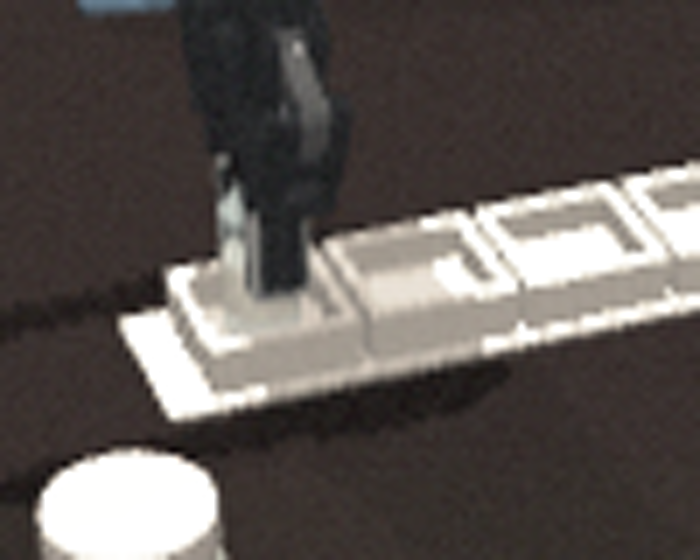

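Call:
play_rows:
  plan:
    - {"x":0,"y":0,"z":-1,"turn":0,"claw":1}
    - {"x":0,"y":0,"z":-1,"turn":0,"claw":1}

```text
time_s: 9.7
tool_pos: [444.4, 184.5, 21.3]
tcp_rot: [0.992, 0.128, -0.011, -0.003]
wrist_force: [-3.8, -0.9, 6.3]
gripper_width: 27.0
```

Contact with the floor (6 N). Open and rise.

Call:
play_rows:
  plan:
    - {"x":0,"y":0,"z":0.5,"turn":0,"claw":0.3}
    - {"x":0,"y":0,"z":0,"turn":0,"claw":-0.2}
    - {"x":0,"y":0,"z":0,"turn":0,"claw":-0.7}
    - {"x":0,"y":0,"z":0,"turn":0,"claw":-1}
    - {"x":0,"y":0,"z":0,"turn":0,"claw":-1}
    - {"x":0,"y":0,"z":10,"turn":0,"claw":-1}
    - {"x":0,"y":0,"z":20,"turn":0,"claw":-1}
    - {"x":0,"y":0,"z":30,"turn":0,"claw":-1}
    - {"x":0,"y":0,"z":30,"turn":0,"claw":-1}
    - {"x":0,"y":0,"z":15,"turn":0,"claw":-1}

```text
time_s: 10.7
tool_pos: [442.1, 183.7, 129.2]
tcp_rot: [0.992, 0.128, -0.014, -0.002]
wrist_force: [-0.1, 0.4, 1.0]
gripper_width: 85.7
```

```bash
python3 look.py side 240 60 380 200 s9.png
```

```text
10.75 [442.9 184.  131.5] [ 0.992  0.128 -0.012 -0.003] 85.2 [0.3 0.  2.1]
```

View pics/s9.png

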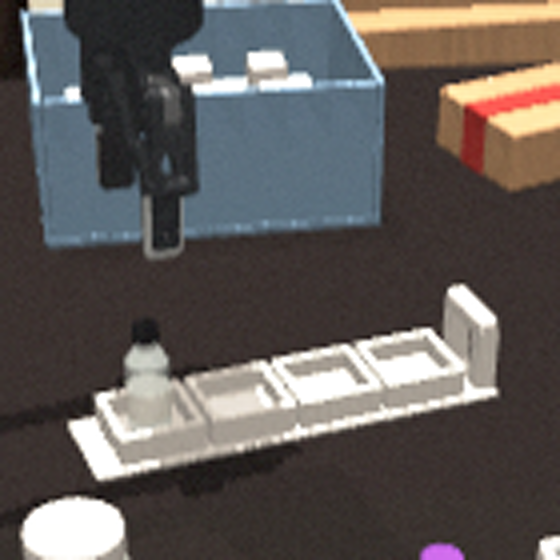

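Call:
play_rows:
  plan:
    - {"x":6,"y":-15,"z":0,"turn":2,"claw":-1}
    - {"x":11,"y":-28,"z":0,"turn":3,"claw":-1}
    - {"x":14,"y":-36,"z":0,"turn":3,"claw":-1}
    - {"x":14,"y":-36,"z":0,"turn":3,"claw":-1}
    - {"x":14,"y":-36,"z":0,"turn":3,"claw":-1}
    - {"x":14,"y":-36,"z":0,"turn":3,"claw":-1}
    - {"x":14,"y":-36,"z":0,"turn":3,"claw":-1}
    - {"x":14,"y":-36,"z":0,"turn":2,"claw":-1}
    - {"x":14,"y":-36,"z":0,"turn":0,"claw":-1}
    - {"x":14,"y":-36,"z":0,"turn":0,"claw":-1}
    - {"x":10,"y":-25,"z":0,"turn":0,"claw":-1}
    - {"x":3,"y":-8,"z":0,"turn":0,"claw":-1}

```text
time_s: 11.95
tool_pos: [587.4, -193.1, 131.8]
tcp_rot: [0.946, 0.325, -0.011, -0.002]
wrist_force: [-0.7, -0.9, -0.8]
gripper_width: 85.8
```

Call:
play_rows:
  plan:
    - {"x":0,"y":1,"z":-12,"turn":0,"claw":-1}
    - {"x":0,"y":1,"z":-20,"turn":0,"claw":-1}
    - {"x":0,"y":1,"z":-20,"turn":0,"claw":-1}
    - {"x":0,"y":1,"z":-20,"turn":0,"claw":-1}
    - {"x":0,"y":1,"z":-12,"turn":0,"claw":-1}
    - {"x":0,"y":0,"z":-4,"turn":0,"claw":-1}
    - {"x":0,"y":0,"z":0,"turn":0,"claw":-1}

```text
time_s: 12.65
tool_pos: [584.8, -180.7, 36.3]
tcp_rot: [0.945, 0.327, -0.012, -0.005]
wrist_force: [-0.5, 0.5, 0.2]
gripper_width: 85.4
```

Call:
play_rows:
  plan:
    - {"x":1,"y":-5,"z":0,"turn":0,"claw":-1}
    - {"x":1,"y":-5,"z":-3,"turn":0,"claw":-1}
    - {"x":0,"y":0,"z":-5,"turn":0,"claw":-1}
    - {"x":0,"y":0,"z":0,"turn":0,"claw":-1}

```text
time_s: 13.05
tool_pos: [588.7, -192.0, 31.2]
tcp_rot: [0.945, 0.327, -0.01, -0.003]
wrist_force: [0.2, -0.3, 0.2]
gripper_width: 85.6
```

```bash
python3 look.py side 280 170 420 310 s10.png
```

```text
13.1 [ 588.9 -192.1   31.7] [ 0.945  0.327 -0.01  -0.003] 85.3 [0.1 0.3 0.5]
```

View pics/s10.png

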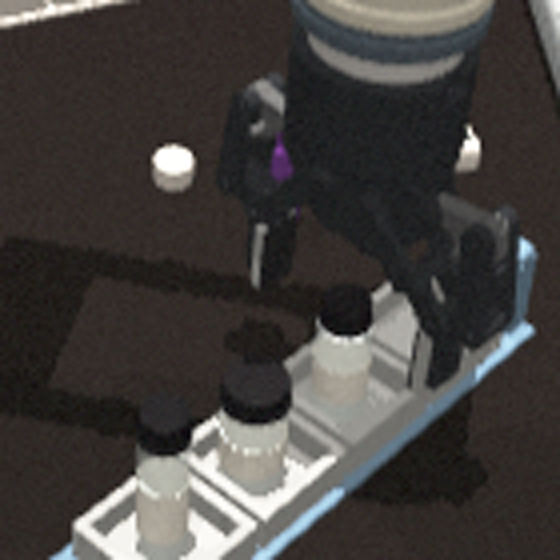

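Straddling the plain vial. Lower and close.

Call:
play_rows:
  plan:
    - {"x":-1,"y":0,"z":-7,"turn":0,"claw":-1}
    - {"x":0,"y":0,"z":-5,"turn":0,"claw":-1}
    - {"x":0,"y":0,"z":0,"turn":0,"claw":-0.3}
    - {"x":0,"y":0,"z":0,"turn":0,"claw":0.2}
    - {"x":0,"y":0,"z":0,"turn":0,"claw":0.6}
    - {"x":0,"y":0,"z":0,"turn":0,"claw":1}
    - {"x":0,"y":0,"z":0,"turn":0,"claw":1}
    - {"x":0,"y":0,"z":0,"turn":0,"claw":1}

```text
time_s: 13.9
tool_pos: [588.1, -192.1, 19.2]
tcp_rot: [0.945, 0.327, -0.009, -0.003]
wrist_force: [0.8, 0.1, 0.6]
gripper_width: 25.2
```

Call:
play_rows:
  plan:
    - {"x":0,"y":0,"z":6,"turn":0,"claw":1}
    - {"x":0,"y":0,"z":12,"turn":0,"claw":1}
    - {"x":0,"y":0,"z":18,"turn":0,"claw":1}
    - {"x":0,"y":0,"z":22,"turn":0,"claw":1}
    - {"x":0,"y":0,"z":22,"turn":0,"claw":1}
    - {"x":0,"y":0,"z":18,"turn":0,"claw":1}
    - {"x":0,"y":0,"z":8,"turn":0,"claw":1}
    - {"x":0,"y":0,"z":1,"turn":0,"claw":1}

```text
time_s: 14.7
tool_pos: [587.7, -191.9, 136.0]
tcp_rot: [0.945, 0.327, -0.008, -0.002]
wrist_force: [-0.5, 0.1, -0.9]
gripper_width: 24.9
```

```bash
python3 look.py side 280 150 420 290 s11.png
```

```text
14.75 [ 587.6 -191.9  135.7] [ 0.945  0.327 -0.008 -0.002] 24.7 [-0.5 -0.6 -0.2]
```

View pics/s11.png

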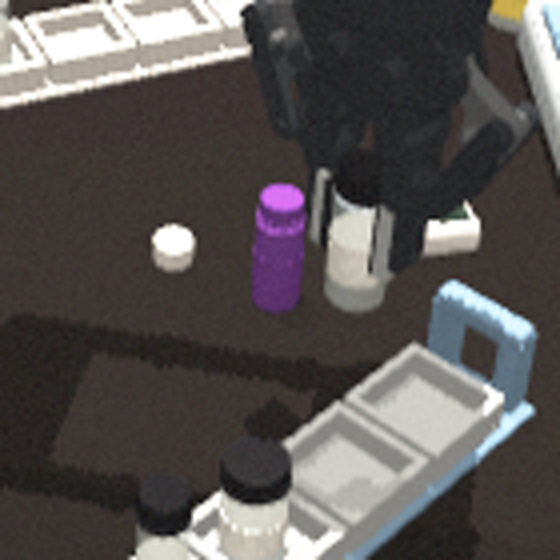

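Call:
play_rows:
  plan:
    - {"x":-3,"y":16,"z":1,"turn":-2,"claw":1}
    - {"x":-5,"y":28,"z":1,"turn":-3,"claw":1}
    - {"x":-8,"y":37,"z":0,"turn":-3,"claw":1}
    - {"x":-8,"y":37,"z":0,"turn":-3,"claw":1}
    - {"x":-8,"y":37,"z":0,"turn":-3,"claw":1}
    - {"x":-8,"y":37,"z":0,"turn":-3,"claw":1}
    - {"x":-8,"y":37,"z":0,"turn":-3,"claw":1}
    - {"x":-8,"y":37,"z":0,"turn":-1,"claw":1}
    - {"x":-8,"y":37,"z":0,"turn":0,"claw":1}
    - {"x":-8,"y":37,"z":0,"turn":0,"claw":1}
    - {"x":-6,"y":26,"z":0,"turn":0,"claw":1}
    - {"x":-2,"y":10,"z":0,"turn":0,"claw":1}

```text
time_s: 15.95
tool_pos: [495.6, 195.2, 121.1]
tcp_rot: [0.99, 0.139, -0.019, -0.006]
wrist_force: [0.6, -0.3, -1.3]
gripper_width: 25.0
```

Call:
play_rows:
  plan:
    - {"x":5,"y":4,"z":0,"turn":0,"claw":1}
    - {"x":0,"y":0,"z":0,"turn":0,"claw":1}
    - {"x":0,"y":0,"z":-10,"turn":0,"claw":1}
    - {"x":0,"y":0,"z":-18,"turn":0,"claw":1}
    - {"x":0,"y":0,"z":-18,"turn":0,"claw":1}
    - {"x":0,"y":0,"z":-16,"turn":0,"claw":1}
    - {"x":0,"y":0,"z":-6,"turn":0,"claw":1}
    - {"x":0,"y":0,"z":0,"turn":0,"claw":1}

```text
time_s: 16.75
tool_pos: [502.0, 192.3, 45.3]
tcp_rot: [0.991, 0.135, -0.021, -0.004]
wrist_force: [-0.1, 0.5, -0.7]
gripper_width: 24.9
```

Call:
play_rows:
  plan:
    - {"x":-1,"y":4,"z":0,"turn":0,"claw":1}
    - {"x":-1,"y":2,"z":0,"turn":0,"claw":1}
    - {"x":0,"y":0,"z":0,"turn":0,"claw":1}

```text
time_s: 17.05
tool_pos: [500.9, 197.9, 46.8]
tcp_rot: [0.991, 0.134, -0.02, -0.004]
wrist_force: [0.5, -0.1, -0.5]
gripper_width: 25.2
```

```bash
python3 look.py side 240 100 370 210 s12.png
```

```text
17.1 [501.1 197.9  47. ] [ 0.991  0.134 -0.02  -0.004] 25.1 [ 0.7 -0.3  0. ]
```

View pics/s12.png

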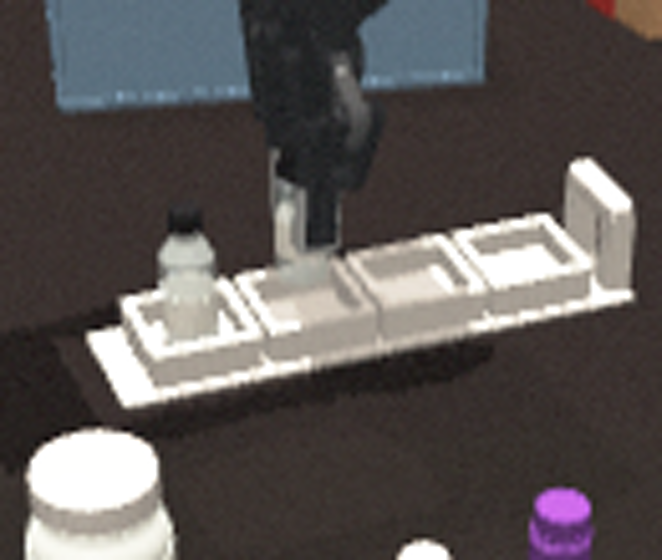

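Call:
play_rows:
  plan:
    - {"x":-1,"y":0.5,"z":-7,"turn":0,"claw":1}
    - {"x":0,"y":0.5,"z":-8,"turn":0,"claw":1}
    - {"x":0,"y":0.5,"z":-7,"turn":0,"claw":1}
    - {"x":0,"y":0,"z":-1,"turn":0,"claw":1}
    - {"x":0,"y":0,"z":0,"turn":0,"claw":1}

```text
time_s: 17.6
tool_pos: [500.1, 199.9, 22.6]
tcp_rot: [0.991, 0.134, -0.019, -0.004]
wrist_force: [-0.5, -0.5, 0.4]
gripper_width: 25.0
```

Call:
play_rows:
  plan:
    - {"x":0,"y":0,"z":-1.5,"turn":0,"claw":1}
    - {"x":0,"y":0,"z":-1.5,"turn":0,"claw":1}
    - {"x":0,"y":0,"z":-0.5,"turn":0,"claw":1}

```text
time_s: 17.9
tool_pos: [500.2, 200.0, 19.1]
tcp_rot: [0.991, 0.134, -0.019, -0.004]
wrist_force: [-0.7, 0.0, 2.0]
gripper_width: 25.1
```

Call:
play_rows:
  plan:
    - {"x":0,"y":0,"z":0,"turn":0,"claw":0.4}
    - {"x":0,"y":0,"z":0,"turn":0,"claw":-0.1}
    - {"x":0,"y":0,"z":0,"turn":0,"claw":-0.6}
    - {"x":0,"y":0,"z":0,"turn":0,"claw":-1}
    - {"x":0,"y":0,"z":0,"turn":0,"claw":-1}
    - {"x":0,"y":0,"z":10,"turn":0,"claw":-1}
    - {"x":0,"y":0,"z":20,"turn":0,"claw":-1}
    - {"x":0,"y":0,"z":30,"turn":0,"claw":-1}
    - {"x":0,"y":0,"z":30,"turn":0,"claw":-1}
    - {"x":0,"y":0,"z":15,"turn":0,"claw":-1}

```text
time_s: 18.9
tool_pos: [498.3, 199.3, 127.4]
tcp_rot: [0.991, 0.134, -0.021, -0.004]
wrist_force: [0.6, 0.7, -0.3]
gripper_width: 85.3
```

```bash
python3 look.py side 240 80 360 200 s13.png
```

```text
18.95 [499.1 199.5 129.6] [ 0.991  0.134 -0.02  -0.004] 85.4 [ 0.4 -0.5  2. ]
```

View pics/s13.png

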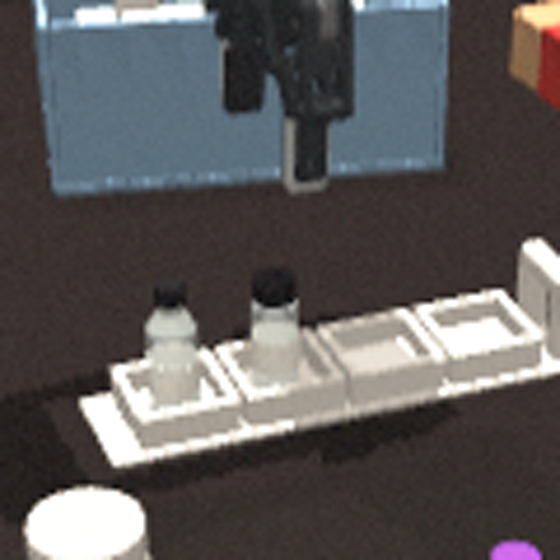

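Call:
play_rows:
  plan:
    - {"x":2,"y":-17,"z":0,"turn":2,"claw":-1}
    - {"x":3,"y":-32,"z":0,"turn":3,"claw":-1}
    - {"x":4,"y":-41,"z":0,"turn":3,"claw":-1}
    - {"x":4,"y":-41,"z":0,"turn":3,"claw":-1}
    - {"x":4,"y":-41,"z":0,"turn":3,"claw":-1}
    - {"x":4,"y":-41,"z":0,"turn":3,"claw":-1}
    - {"x":4,"y":-41,"z":0,"turn":3,"claw":-1}
    - {"x":4,"y":-41,"z":0,"turn":2,"claw":-1}
    - {"x":4,"y":-41,"z":0,"turn":0,"claw":-1}
    - {"x":4,"y":-41,"z":0,"turn":0,"claw":-1}
    - {"x":3,"y":-26,"z":0,"turn":0,"claw":-1}
    - {"x":1,"y":-8,"z":0,"turn":0,"claw":-1}

```text
time_s: 20.15
tool_pos: [536.1, -224.9, 120.6]
tcp_rot: [0.943, 0.332, -0.023, -0.004]
wrist_force: [-0.6, 0.2, 0.4]
gripper_width: 85.3
```

Call:
play_rows:
  plan:
    - {"x":4,"y":-1,"z":0,"turn":0,"claw":-1}
    - {"x":1,"y":-1,"z":-12,"turn":0,"claw":-1}
    - {"x":0,"y":-1,"z":-20,"turn":0,"claw":-1}
    - {"x":0,"y":-1,"z":-20,"turn":0,"claw":-1}
    - {"x":0,"y":-1,"z":-15,"turn":0,"claw":-1}
    - {"x":0,"y":-1,"z":-5,"turn":0,"claw":-1}
    - {"x":0,"y":0,"z":0,"turn":0,"claw":-1}

```text
time_s: 20.85
tool_pos: [541.3, -224.1, 40.9]
tcp_rot: [0.942, 0.334, -0.024, -0.006]
wrist_force: [-0.0, 0.7, 0.5]
gripper_width: 85.3
```

Call:
play_rows:
  plan:
    - {"x":0,"y":-2,"z":-6,"turn":0,"claw":-1}
    - {"x":0,"y":-1,"z":-6,"turn":0,"claw":-1}
    - {"x":0,"y":0,"z":-3,"turn":0,"claw":-1}
    - {"x":0,"y":0,"z":0,"turn":0,"claw":-1}

```text
time_s: 21.25
tool_pos: [542.6, -227.2, 26.9]
tcp_rot: [0.942, 0.335, -0.023, -0.005]
wrist_force: [-0.3, 0.9, 0.7]
gripper_width: 85.4
```

```bash
python3 look.py side 270 170 410 310 s14.png
```

```text
21.3 [ 542.8 -227.3   27.2] [ 0.942  0.335 -0.023 -0.005] 85.8 [ 0.4  0.7 -0.3]
```

View pics/s14.png

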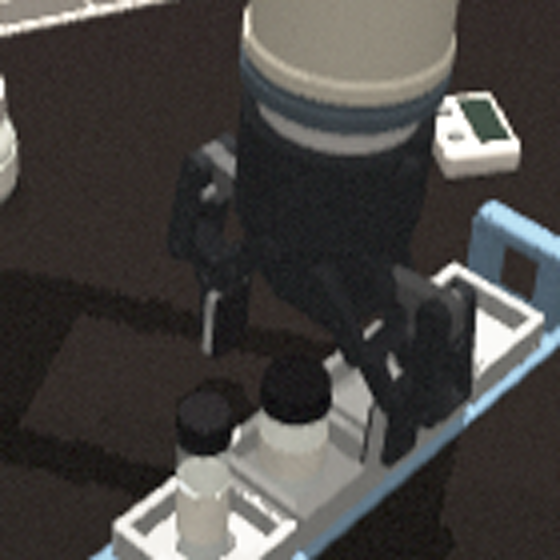

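Call:
play_rows:
  plan:
    - {"x":-1.5,"y":0,"z":-6,"turn":0,"claw":-1}
    - {"x":0,"y":0,"z":0,"turn":0,"claw":-0.3}
    - {"x":0,"y":0,"z":0,"turn":0,"claw":0.2}
    - {"x":0,"y":0,"z":0,"turn":0,"claw":0.6}
    - {"x":0,"y":0,"z":0,"turn":0,"claw":1}
    - {"x":0,"y":0,"z":0,"turn":0,"claw":1}
    - {"x":0,"y":0,"z":0,"turn":0,"claw":1}

```text
time_s: 22.0
tool_pos: [541.9, -227.9, 22.2]
tcp_rot: [0.942, 0.335, -0.022, -0.004]
wrist_force: [0.1, -0.7, -1.2]
gripper_width: 29.4
```

Width 29.4 fits the 30 mm vial. Lift.

Call:
play_rows:
  plan:
    - {"x":0,"y":0,"z":6,"turn":0,"claw":1}
    - {"x":0,"y":0,"z":12,"turn":0,"claw":1}
    - {"x":0,"y":0,"z":18,"turn":0,"claw":1}
    - {"x":0,"y":0,"z":22,"turn":0,"claw":1}
    - {"x":0,"y":0,"z":22,"turn":0,"claw":1}
    - {"x":0,"y":0,"z":18,"turn":0,"claw":1}
    - {"x":0,"y":0,"z":8,"turn":0,"claw":1}
    - {"x":0,"y":0,"z":1,"turn":0,"claw":1}

```text
time_s: 22.8
tool_pos: [541.2, -227.4, 138.4]
tcp_rot: [0.942, 0.335, -0.021, -0.003]
wrist_force: [-0.6, -0.1, -0.8]
gripper_width: 29.3
```

```bash
python3 look.py side 270 150 410 290 s15.png
```

```text
22.85 [ 541.2 -227.4  138.1] [ 0.942  0.335 -0.021 -0.003] 29.2 [-0.3  0.2  0.2]
```

View pics/s15.png

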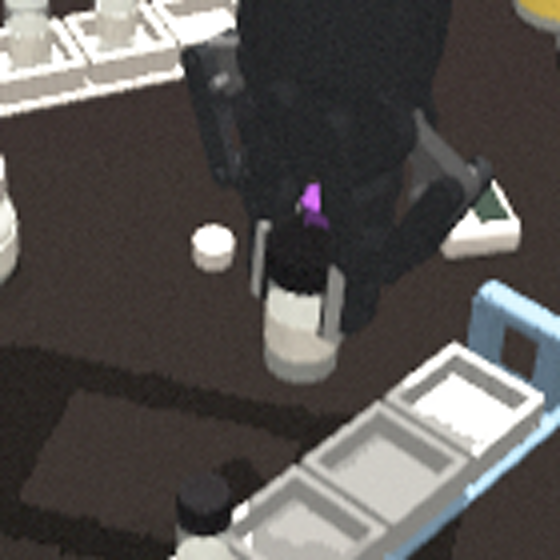

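Call:
play_rows:
  plan:
    - {"x":1,"y":14,"z":1,"turn":-2,"claw":1}
    - {"x":2,"y":24,"z":1,"turn":-3,"claw":1}
    - {"x":2,"y":29,"z":1,"turn":-3,"claw":1}
    - {"x":2,"y":29,"z":0,"turn":-3,"claw":1}
    - {"x":2,"y":29,"z":0,"turn":-3,"claw":1}
    - {"x":2,"y":29,"z":0,"turn":-3,"claw":1}
    - {"x":2,"y":29,"z":0,"turn":-3,"claw":1}
    - {"x":2,"y":29,"z":0,"turn":-2,"claw":1}
    - {"x":2,"y":29,"z":0,"turn":0,"claw":1}
    - {"x":1,"y":29,"z":0,"turn":0,"claw":1}
    - {"x":1,"y":29,"z":0,"turn":0,"claw":1}
    - {"x":1,"y":29,"z":0,"turn":0,"claw":1}

```text
time_s: 24.05
tool_pos: [553.7, 109.8, 124.5]
tcp_rot: [0.99, 0.137, -0.032, -0.011]
wrist_force: [0.5, -0.7, -0.3]
gripper_width: 29.0
```

Call:
play_rows:
  plan:
    - {"x":1,"y":29,"z":0,"turn":0,"claw":1}
    - {"x":1,"y":27,"z":0,"turn":0,"claw":1}
    - {"x":0,"y":16,"z":0,"turn":0,"claw":1}
    - {"x":0,"y":6,"z":0,"turn":0,"claw":1}
    - {"x":0,"y":0,"z":0,"turn":0,"claw":1}

```text
time_s: 24.55
tool_pos: [552.5, 193.4, 117.9]
tcp_rot: [0.99, 0.139, -0.037, -0.011]
wrist_force: [0.4, -1.0, -0.9]
gripper_width: 29.1
```

Call:
play_rows:
  plan:
    - {"x":2,"y":12,"z":0,"turn":0,"claw":1}
    - {"x":2,"y":8,"z":-5,"turn":0,"claw":1}
    - {"x":0,"y":3,"z":-15,"turn":0,"claw":1}
    - {"x":0,"y":1,"z":-20,"turn":0,"claw":1}
    - {"x":0,"y":1,"z":-18,"turn":0,"claw":1}
    - {"x":0,"y":1,"z":-10,"turn":0,"claw":1}
    - {"x":0,"y":0,"z":0,"turn":0,"claw":1}

```text
time_s: 25.25
tool_pos: [557.0, 217.5, 43.3]
tcp_rot: [0.99, 0.136, -0.037, -0.01]
wrist_force: [-0.6, -0.7, -1.1]
gripper_width: 29.3
```

```bash
python3 look.py side 240 100 370 210 s16.png
```

```text
25.3 [557.2 217.5  44. ] [ 0.99   0.136 -0.037 -0.01 ] 29.3 [-1.2 -0.2 -1.3]
```

View pics/s16.png

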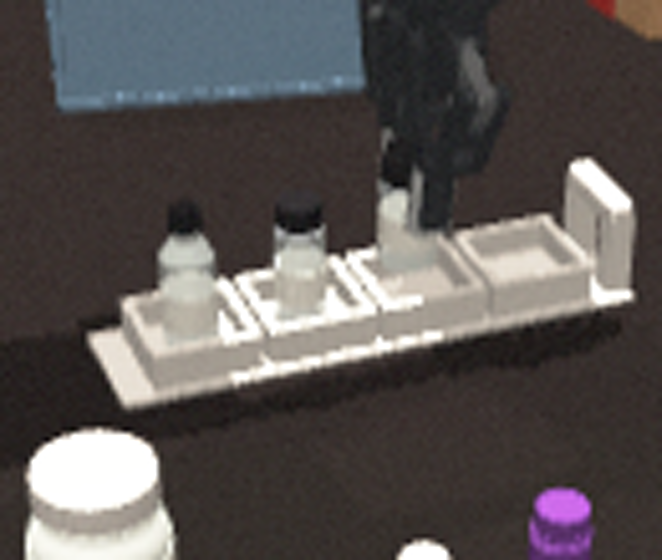

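```bash
python3 - <<'E'
from h import *
k=662/130
for p in [(559,215,30),(559,215,68+22),(551,215,30),(559,215,8),(561,215.6,8)]: print(p,((proj("side",p)[0]-[240,100]+.5)*k).round())
E
```

```text
(559, 215, 30) [412. 264.]
(559, 215, 90) [414. 159.]
(551, 215, 30) [396. 265.]
(559, 215, 8) [411. 301.]
(561, 215.6, 8) [415. 300.]
```

Call:
play_rows:
  plan:
    - {"x":2,"y":-1,"z":-6,"turn":0,"claw":1}
    - {"x":1,"y":-1,"z":-8,"turn":0,"claw":1}
    - {"x":0,"y":0,"z":-4,"turn":0,"claw":1}
    - {"x":0,"y":0,"z":0,"turn":0,"claw":1}

```text
time_s: 25.7
tool_pos: [562.1, 215.3, 27.1]
tcp_rot: [0.99, 0.136, -0.035, -0.01]
wrist_force: [-0.1, 0.0, -0.5]
gripper_width: 29.5
```

Call:
play_rows:
  plan:
    - {"x":-1,"y":0,"z":-2,"turn":0,"claw":1}
    - {"x":-1,"y":0,"z":-1.5,"turn":0,"claw":1}
    - {"x":0,"y":0,"z":-1,"turn":0,"claw":1}

```text
time_s: 26.0
tool_pos: [560.4, 215.4, 23.3]
tcp_rot: [0.99, 0.136, -0.034, -0.01]
wrist_force: [-0.5, -0.2, -1.0]
gripper_width: 28.9
```

Call:
play_rows:
  plan:
    - {"x":0,"y":0,"z":-1,"turn":0,"claw":1}
    - {"x":0,"y":0,"z":-0.7,"turn":0,"claw":1}

```text
time_s: 26.2
tool_pos: [560.5, 215.5, 22.2]
tcp_rot: [0.99, 0.136, -0.034, -0.01]
wrist_force: [-1.7, -0.1, 3.2]
gripper_width: 29.0
```

```bash
python3 look.py side 240 100 370 210 s17.png
```

```text
26.25 [560.5 215.5  22.2] [ 0.99   0.136 -0.034 -0.01 ] 29.4 [-2.3 -1.1  1.8]
```

View pics/s17.png

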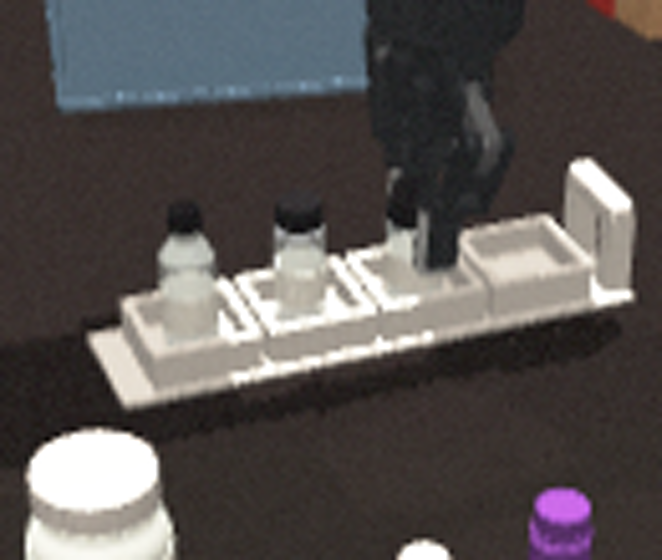

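Contact with the floor; release, rise.

Call:
play_rows:
  plan:
    - {"x":0,"y":0,"z":0,"turn":0,"claw":0.4}
    - {"x":0,"y":0,"z":0,"turn":0,"claw":-0.1}
    - {"x":0,"y":0,"z":0,"turn":0,"claw":-0.6}
    - {"x":0,"y":0,"z":0,"turn":0,"claw":-1}
    - {"x":0,"y":0,"z":0,"turn":0,"claw":-1}
    - {"x":0,"y":0,"z":10,"turn":0,"claw":-1}
    - {"x":0,"y":0,"z":20,"turn":0,"claw":-1}
    - {"x":0,"y":0,"z":30,"turn":0,"claw":-1}
    - {"x":0,"y":0,"z":30,"turn":0,"claw":-1}
    - {"x":0,"y":0,"z":20,"turn":0,"claw":-1}
    - {"x":0,"y":0,"z":10,"turn":0,"claw":-1}

```text
time_s: 27.35
tool_pos: [558.6, 215.0, 146.9]
tcp_rot: [0.99, 0.136, -0.036, -0.01]
wrist_force: [0.0, -0.1, 0.6]
gripper_width: 85.3
```

```bash
python3 look.py side 240 80 380 200 s18.png
```

```text
27.4 [559.1 215.2 148.5] [ 0.99   0.136 -0.034 -0.01 ] 85.4 [-0.1 -0.5  1.8]
```

View pics/s18.png

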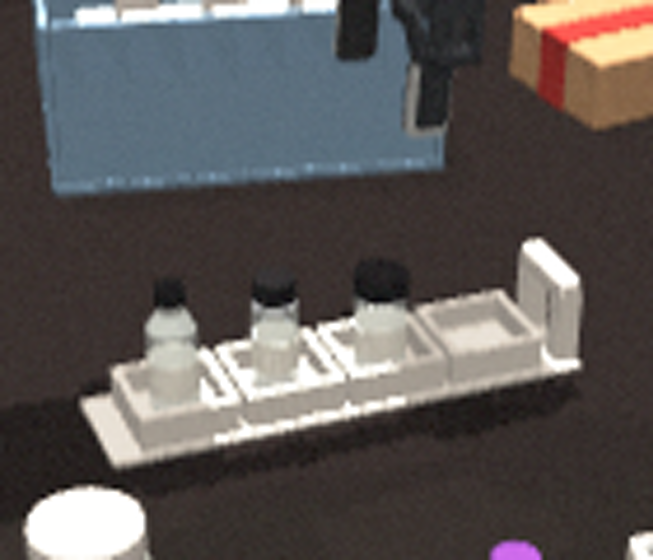

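Call:
play_rows:
  plan:
    - {"x":-2,"y":-15,"z":0,"turn":2,"claw":-1}
    - {"x":-4,"y":-32,"z":0,"turn":3,"claw":-1}
    - {"x":-5,"y":-40,"z":0,"turn":3,"claw":-1}
    - {"x":-5,"y":-40,"z":0,"turn":3,"claw":-1}
    - {"x":-5,"y":-40,"z":0,"turn":3,"claw":-1}
    - {"x":-5,"y":-40,"z":0,"turn":3,"claw":-1}
    - {"x":-5,"y":-40,"z":0,"turn":3,"claw":-1}
    - {"x":-5,"y":-40,"z":0,"turn":2,"claw":-1}
    - {"x":-5,"y":-40,"z":0,"turn":0,"claw":-1}
    - {"x":-5,"y":-40,"z":0,"turn":0,"claw":-1}
    - {"x":-5,"y":-40,"z":0,"turn":0,"claw":-1}
    - {"x":-4,"y":-35,"z":0,"turn":0,"claw":-1}

```text
time_s: 28.6
tool_pos: [496.4, -237.4, 139.0]
tcp_rot: [0.941, 0.335, -0.041, -0.007]
wrist_force: [0.6, 0.5, 0.5]
gripper_width: 85.1
```

Call:
play_rows:
  plan:
    - {"x":-2,"y":-16,"z":0,"turn":0,"claw":-1}
    - {"x":0,"y":-4,"z":0,"turn":0,"claw":-1}
    - {"x":0,"y":0,"z":0,"turn":0,"claw":-1}

```text
time_s: 28.9
tool_pos: [492.4, -260.9, 136.3]
tcp_rot: [0.942, 0.332, -0.042, -0.008]
wrist_force: [0.5, 1.0, -0.3]
gripper_width: 85.5
```

Call:
play_rows:
  plan:
    - {"x":3,"y":-2,"z":0,"turn":0,"claw":-1}
    - {"x":0,"y":0,"z":0,"turn":0,"claw":-1}
    - {"x":0,"y":0,"z":0,"turn":0,"claw":-1}
    - {"x":0,"y":0,"z":0,"turn":0,"claw":-1}
    - {"x":0,"y":0,"z":0,"turn":0,"claw":-1}
    - {"x":0,"y":0,"z":0,"turn":0,"claw":-1}
    - {"x":0,"y":0,"z":0,"turn":0,"claw":-1}
    - {"x":0,"y":0,"z":0,"turn":0,"claw":-1}
    - {"x":0,"y":0,"z":0,"turn":0,"claw":-1}
    - {"x":0,"y":0,"z":0,"turn":0,"claw":-1}
    - {"x":0,"y":0,"z":0,"turn":0,"claw":-1}
    - {"x":0,"y":0,"z":0,"turn":0,"claw":-1}

```text
time_s: 30.1
tool_pos: [497.5, -257.7, 136.6]
tcp_rot: [0.941, 0.336, -0.041, -0.009]
wrist_force: [-0.5, 0.3, 0.3]
gripper_width: 85.4
```

Call:
play_rows:
  plan:
    - {"x":-1,"y":-3,"z":-10,"turn":0,"claw":-1}
    - {"x":0,"y":-3,"z":-20,"turn":0,"claw":-1}
    - {"x":0,"y":-1,"z":-22,"turn":0,"claw":-1}
    - {"x":0,"y":-1,"z":-22,"turn":0,"claw":-1}
    - {"x":0,"y":-1,"z":-15,"turn":0,"claw":-1}
    - {"x":0,"y":-1,"z":-5,"turn":0,"claw":-1}
    - {"x":0,"y":0,"z":0,"turn":0,"claw":-1}

```text
time_s: 30.8
tool_pos: [495.2, -268.8, 36.5]
tcp_rot: [0.941, 0.335, -0.041, -0.009]
wrist_force: [0.3, -0.4, -0.2]
gripper_width: 85.4
```

```bash
python3 look.py side 260 170 400 310 s19.png
```

```text
30.85 [ 495.4 -268.9   37. ] [ 0.941  0.335 -0.041 -0.008] 85.4 [-0.3  1.1 -0.3]
```

View pics/s19.png

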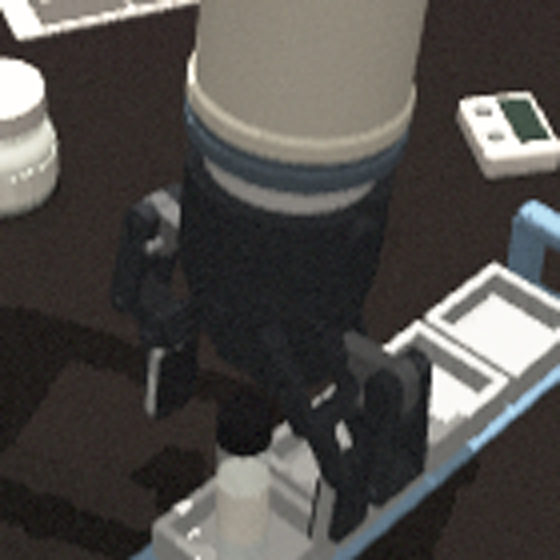

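Call:
play_rows:
  plan:
    - {"x":0,"y":3,"z":-5,"turn":0,"claw":-1}
    - {"x":0,"y":2,"z":-5,"turn":0,"claw":-1}
    - {"x":0,"y":0,"z":-3,"turn":0,"claw":-1}
    - {"x":0,"y":0,"z":0,"turn":0,"claw":-1}

```text
time_s: 31.25
tool_pos: [497.2, -264.2, 26.3]
tcp_rot: [0.941, 0.335, -0.039, -0.006]
wrist_force: [0.3, 0.1, 0.9]
gripper_width: 85.6
```

Call:
play_rows:
  plan:
    - {"x":-2,"y":0,"z":-2,"turn":0,"claw":-0.3}
    - {"x":0,"y":0,"z":0,"turn":0,"claw":0.2}
    - {"x":0,"y":0,"z":0,"turn":0,"claw":0.6}
    - {"x":0,"y":0,"z":0,"turn":0,"claw":1}
    - {"x":0,"y":0,"z":0,"turn":0,"claw":1}
    - {"x":0,"y":0,"z":0,"turn":0,"claw":1}
    - {"x":0,"y":0,"z":0,"turn":0,"claw":1}

```text
time_s: 31.95
tool_pos: [495.5, -264.5, 25.2]
tcp_rot: [0.941, 0.335, -0.039, -0.006]
wrist_force: [0.0, -0.1, -0.2]
gripper_width: 20.9
```

Call:
play_rows:
  plan:
    - {"x":0,"y":0,"z":6,"turn":0,"claw":1}
    - {"x":0,"y":0,"z":12,"turn":0,"claw":1}
    - {"x":0,"y":0,"z":18,"turn":0,"claw":1}
    - {"x":0,"y":0,"z":22,"turn":0,"claw":1}
    - {"x":0,"y":0,"z":22,"turn":0,"claw":1}
    - {"x":0,"y":0,"z":18,"turn":0,"claw":1}
    - {"x":0,"y":0,"z":8,"turn":0,"claw":1}
    - {"x":0,"y":0,"z":1,"turn":0,"claw":1}

```text
time_s: 32.75
tool_pos: [495.0, -264.2, 141.5]
tcp_rot: [0.941, 0.335, -0.038, -0.005]
wrist_force: [-0.4, -0.7, -0.9]
gripper_width: 21.2
```

```bash
python3 look.py side 260 150 400 290 s20.png
```

```text
32.8 [ 495.  -264.2  141.2] [ 0.941  0.335 -0.038 -0.005] 21.3 [ 0.4 -0.2  0.2]
```

View pics/s20.png

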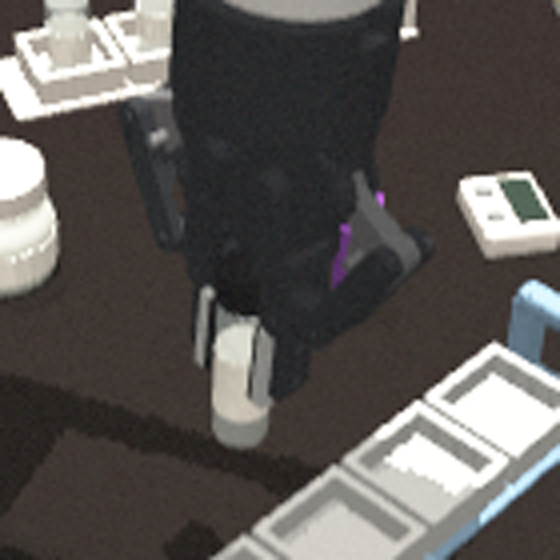

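Call:
play_rows:
  plan:
    - {"x":4,"y":15,"z":1,"turn":-2,"claw":1}
    - {"x":8,"y":30,"z":1,"turn":-3,"claw":1}
    - {"x":10,"y":38,"z":1,"turn":-3,"claw":1}
    - {"x":10,"y":38,"z":0,"turn":-3,"claw":1}
    - {"x":10,"y":38,"z":0,"turn":-3,"claw":1}
    - {"x":10,"y":38,"z":0,"turn":-3,"claw":1}
    - {"x":10,"y":38,"z":0,"turn":-3,"claw":1}
    - {"x":10,"y":38,"z":0,"turn":-2,"claw":1}
    - {"x":10,"y":38,"z":0,"turn":0,"claw":1}
    - {"x":10,"y":38,"z":0,"turn":0,"claw":1}
    - {"x":9,"y":36,"z":0,"turn":0,"claw":1}
    - {"x":8,"y":32,"z":0,"turn":0,"claw":1}

```text
time_s: 34.0
tool_pos: [598.7, 165.2, 127.9]
tcp_rot: [0.989, 0.137, -0.048, -0.015]
wrist_force: [0.9, 0.2, -1.3]
gripper_width: 21.3
```

Call:
play_rows:
  plan:
    - {"x":6,"y":25,"z":1,"turn":0,"claw":1}
    - {"x":5,"y":18,"z":1,"turn":0,"claw":1}
    - {"x":3,"y":8,"z":0,"turn":0,"claw":1}
    - {"x":0,"y":0,"z":0,"turn":0,"claw":1}

```text
time_s: 34.4
tool_pos: [610.7, 222.7, 122.8]
tcp_rot: [0.989, 0.139, -0.053, -0.015]
wrist_force: [-0.2, -0.3, 0.6]
gripper_width: 21.1
```

Call:
play_rows:
  plan:
    - {"x":2,"y":5,"z":-5,"turn":0,"claw":1}
    - {"x":2,"y":4,"z":-15,"turn":0,"claw":1}
    - {"x":0,"y":1,"z":-20,"turn":0,"claw":1}
    - {"x":0,"y":1,"z":-18,"turn":0,"claw":1}
    - {"x":0,"y":0,"z":-10,"turn":0,"claw":1}
    - {"x":0,"y":0,"z":0,"turn":0,"claw":1}

```text
time_s: 35.0
tool_pos: [614.1, 229.2, 47.0]
tcp_rot: [0.989, 0.137, -0.054, -0.014]
wrist_force: [-0.5, -0.2, -0.7]
gripper_width: 20.9
```

```bash
python3 look.py side 270 100 390 200 s21.png;  python3 - <<'E'
from h import *
k=560/100
for p in [(617,231,40),(617,231,30),(617,231,8),(607,231,30)]: print(p,((proj("side",p)[0]-[270,100]+.5)*k).round())
E
```

```text
35.05 [614.3 229.3  47.8] [ 0.989  0.137 -0.054 -0.014] 21.2 [-0.7 -1.  -0.9]
(617, 231, 40) [404. 248.]
(617, 231, 30) [403. 267.]
(617, 231, 8) [401. 307.]
(607, 231, 30) [382. 268.]
```

View pics/s21.png

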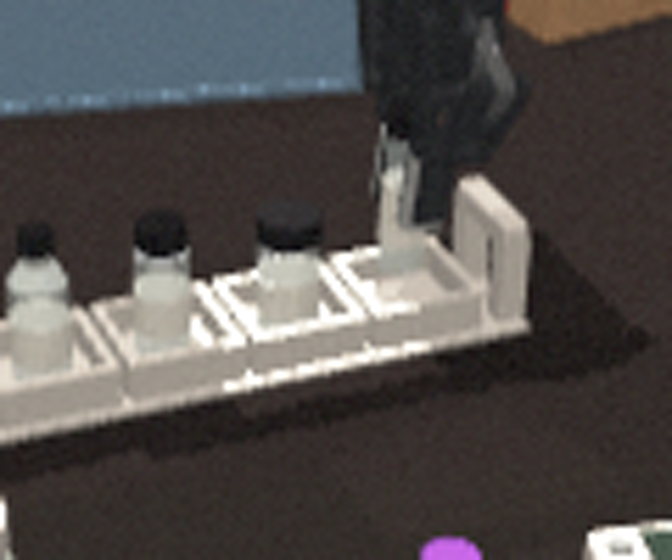

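Call:
play_rows:
  plan:
    - {"x":0,"y":1,"z":-6,"turn":0,"claw":1}
    - {"x":0,"y":0.5,"z":-8,"turn":0,"claw":1}
    - {"x":-1,"y":0,"z":-4,"turn":0,"claw":1}
    - {"x":-0.5,"y":0,"z":0,"turn":0,"claw":1}

```text
time_s: 35.45
tool_pos: [614.3, 230.8, 31.2]
tcp_rot: [0.989, 0.136, -0.052, -0.015]
wrist_force: [-0.1, -0.3, -1.9]
gripper_width: 21.2
```

Call:
play_rows:
  plan:
    - {"x":0,"y":0,"z":-2.5,"turn":0,"claw":1}
    - {"x":0,"y":0,"z":-2,"turn":0,"claw":1}
    - {"x":0,"y":0,"z":-1,"turn":0,"claw":1}

```text
time_s: 35.75
tool_pos: [614.7, 231.0, 26.4]
tcp_rot: [0.989, 0.136, -0.051, -0.015]
wrist_force: [-0.2, -0.3, -0.1]
gripper_width: 21.1
```

Call:
play_rows:
  plan:
    - {"x":0,"y":0,"z":-1,"turn":0,"claw":1}
    - {"x":0,"y":0,"z":-0.7,"turn":0,"claw":1}

```text
time_s: 35.95
tool_pos: [614.9, 231.1, 25.2]
tcp_rot: [0.989, 0.136, -0.051, -0.015]
wrist_force: [-1.2, -0.4, 2.6]
gripper_width: 21.0
```

```bash
python3 look.py side 310 110 380 170 s22.png
```

```text
36.0 [614.8 231.1  25.3] [ 0.989  0.136 -0.051 -0.015] 21.2 [-0.5 -0.2  1.6]
```

View pics/s22.png

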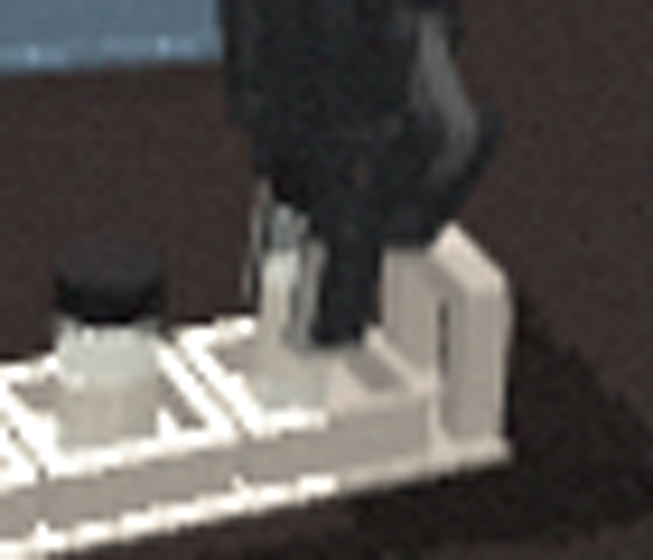

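Call:
play_rows:
  plan:
    - {"x":0,"y":0,"z":0,"turn":0,"claw":0.5}
    - {"x":0,"y":0,"z":0,"turn":0,"claw":0.2}
    - {"x":0,"y":0,"z":0,"turn":0,"claw":-0.2}
    - {"x":0,"y":0,"z":0,"turn":0,"claw":-0.6}
    - {"x":0,"y":0,"z":0,"turn":0,"claw":-1}
    - {"x":0,"y":0,"z":0,"turn":0,"claw":-1}
    - {"x":0,"y":0,"z":10,"turn":0,"claw":-1}
    - {"x":0,"y":0,"z":20,"turn":0,"claw":-1}
    - {"x":0,"y":0,"z":30,"turn":0,"claw":-1}
    - {"x":0,"y":0,"z":30,"turn":0,"claw":-1}
    - {"x":0,"y":0,"z":20,"turn":0,"claw":-1}
    - {"x":0,"y":0,"z":10,"turn":0,"claw":-1}

```text
time_s: 37.2
tool_pos: [612.9, 230.5, 150.0]
tcp_rot: [0.989, 0.136, -0.052, -0.015]
wrist_force: [0.0, -0.0, -1.1]
gripper_width: 85.3
```

```bash
python3 look.py side 240 80 380 200 s23.png
```

```text
37.25 [613.4 230.7 151.7] [ 0.989  0.136 -0.051 -0.015] 85.4 [-0.4 -0.6  1.8]
```

View pics/s23.png

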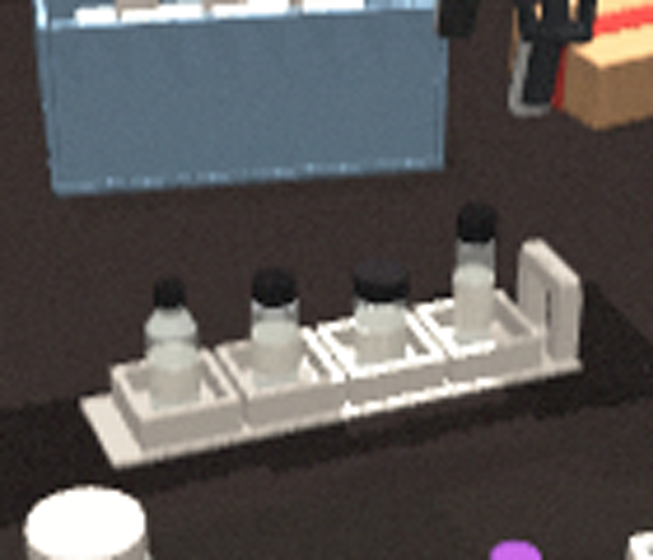

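Call:
play_rows:
  plan:
    - {"x":0,"y":0,"z":15,"turn":0,"claw":-1}
    - {"x":0,"y":-25,"z":15,"turn":0,"claw":-1}
    - {"x":0,"y":-35,"z":5,"turn":0,"claw":-1}
    - {"x":0,"y":-35,"z":0,"turn":0,"claw":-1}
    - {"x":0,"y":-35,"z":0,"turn":0,"claw":-1}
    - {"x":0,"y":-35,"z":0,"turn":0,"claw":-1}
    - {"x":0,"y":-35,"z":0,"turn":0,"claw":-1}
    - {"x":0,"y":-35,"z":0,"turn":0,"claw":-1}
    - {"x":0,"y":-30,"z":0,"turn":0,"claw":-1}
    - {"x":0,"y":-15,"z":0,"turn":0,"claw":-1}
    - {"x":0,"y":0,"z":0,"turn":0,"claw":-1}
    - {"x":0,"y":0,"z":0,"turn":0,"claw":-1}

```text
time_s: 38.45
tool_pos: [609.2, -57.3, 178.6]
tcp_rot: [0.989, 0.138, -0.057, -0.016]
wrist_force: [0.3, -0.2, -0.5]
gripper_width: 85.4
```

```bash
python3 look.py top 170 100 290 260 t24.png; python3 look.py side 0 0 640 400 s24.png
```

```text
38.5 [609.2 -57.  178.5] [ 0.989  0.138 -0.057 -0.016] 85.8 [0.  0.2 0.8]
38.55 [609.2 -56.7 178.7] [ 0.989  0.139 -0.057 -0.016] 85.5 [ 0.3 -0.2 -0.1]
```

View pics/t24.png

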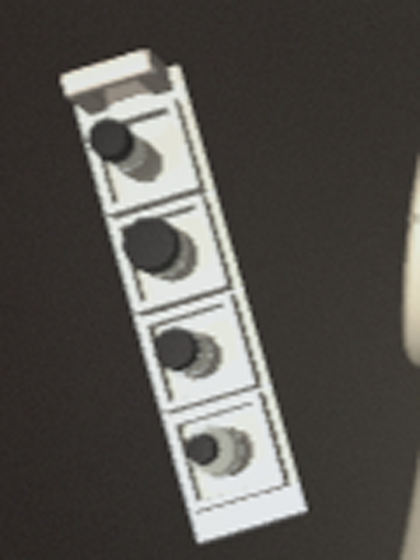

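View pics/s24.png

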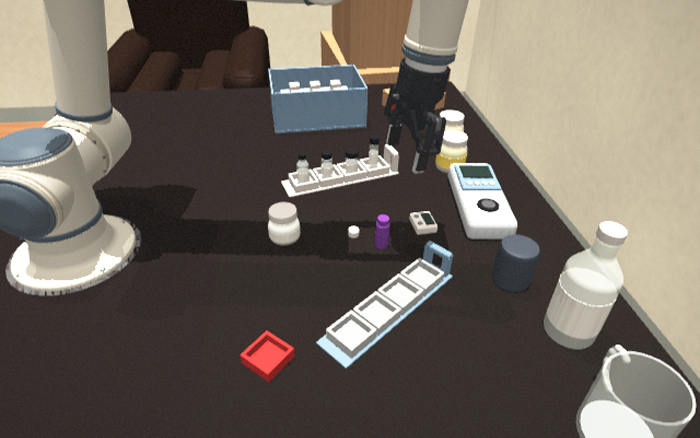

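All four stand upright in the correct pockets (from the handle: tall, squat, plain, neck), and the arm is clear.

```bash
python3 -c "
from workcell import env
print(env.job_done())"
```

```text
the job is handed in; nothing more can be done
None
```

All four vials are now in the reading rack in reverse order. On the carrying rack the order from the handle was neck, plain, squat, tall; on the reading rack it is tall, squat, plain, neck. I pressed each vial lightly onto its pocket floor (2–6 N) before letting go, and handed the job in at about 38.6 s of the 104 s allowed.

The last top and side pictures show all four upright in their pockets. The carrying rack is empty, the purple and red look-alikes are where they were, and the arm is clear of everything.

Some checks disagreed along the way:
- **Tool height:** the reported TCP height was about 28 mm lower than the pictures showed. My first grip on the neck vial therefore landed on its sloping shoulder (23.8 mm opening instead of about 28). I opened, lowered and gripped it again by the body.
- **Gripper width:** the gripped vials read about 1 mm too narrow.
- **Tool tilt:** the tool leaned slowly over the run, to about 6° by the end. The vials still came to stand upright.

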